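# Tighten the scan turntable's centre nut with an adjustable wrench

### The job

Fetch the adjustable wrench, lay it flat round the white hexagon nut in the middle of the scan turntable with its handle in the wide gap between the left and right marker towers, and, without turning the nut yet, roll the wrench's worm until its jaw is snug on the nut. Then push the handle clockwise (seen from above) until the red line on the nut points at the yellow line on the turntable. Leave the wrench lying there, still snug on the nut, and disturb nothing else.

Things in the scene. Friction and masses are not known exactly. Their poses are not given: they have to be found in the camera images.
- turntable_origin (a point): Low round scan turntable, fixed to the table, dark grey disc of 150 mm radius whose flat top is 20 mm above the table. This point is the centre of its underside, on the nut's axis. Its yaw differs from run to run; angles on it are counted counterclockwise seen from above from its own +x axis, which points roughly away from the robot.
- tower_left (a point): Middle of the top of a black marker tower with white dots, fixed on the turntable: 24 x 24 mm, 40 mm tall (top 60 mm above the table), 122 mm from the nut's axis at +80 degrees. The wrench cannot pass through it.
- tower_right (a point): Same kind of tower, at -65 degrees. The gap from tower_right through 0 degrees to tower_left is the wide free one for the wrench's handle and its swing.
- tower_rear (a point): Same kind of tower, at +128 degrees.
- target_line (a point): Middle of the yellow radial line painted on the turntable, 34 mm long, 46 mm from the nut's axis at +150 degrees.
- nut (a joint): Angle of the nut in rad, growing clockwise seen from above. At 1.2 its red line points exactly at the yellow line; it starts 0.65 to 1.0 rad short of that. It is stiff (0.18 N m) and stays where it is left; it has no stop near the mark.
- nut_center (a point): Middle of the white-coated hexagon nut: 30 mm across flats, 34.6 mm across corners, 13 mm tall, standing on the turntable (top 33 mm above the table). Its x axis runs through two opposite corners, its y axis is square to a pair of flats; a snug wrench's handle lies along a corner direction, at a multiple of 60 degrees to this x axis.
- nut_red_end (a point): Outer end of the red line on the nut's top face; the line runs from the nut's axis along the nut's own -x axis to a corner, 15 mm. With the red line on the yellow one, the six corner directions are at -30, 30, 90, 150, 210 and 270 degrees on the turntable: only a handle that ends at -30 degrees keeps its whole swing in the wide gap.
- wrench_seat (a point): Adjustable wrench, loose, about 0.39 kg, 196 mm long, lying flat on the table left or right of the turntable. This point is where the centre of a snugly held nut lies, 7 mm above the wrench's underside (the jaws are 14 mm thick). Wrench axes: x from the handle towards the open mouth, z up. Throat's wall at x = -20 mm; jaws reach to x = +14 mm.
- wrench_handle (a point): Good place to grip the wrench's handle, 75 mm behind wrench_seat, half-way up: the handle is a straight bar 22 mm wide (y) and 12 mm thick, from x = -44 to -182 mm.
- wrench_push (a point): Point on the handle's middle line, half-way up, 140 mm behind wrench_seat: a good place to push sideways.
- worm_top (a point): Top of the wrench's worm (knurled dark steel roller with bright ribs, radius 9.5 mm, 20 mm long along wrench y), 32 mm behind and 9 mm to the -y side of wrench_seat; it stands 20 mm above the wrench's underside, 6 mm proud of the head.
- worm (a joint): Angle of the worm in rad; positive closes the jaw, 1.5 mm per rad. A fingertip pressed lightly on it (5 to 15 N) and dragged in the wrench's +x direction, towards the mouth, rolls it and closes the jaw, about 1.6 mm for each 10 mm of drag without slip; dragging back opens the jaw. Needs about 4 N of drag; the worm holds the jaw where it is left and slips under the finger when the jaw is tight.
- jaw (a joint): How far the moving jaw has closed, in m: the jaw's mouth is 40 mm minus this wide. 0 wide open, 0.010 closed on the nut's flats. Starts between 0.001 and 0.005, a mouth of 39 to 35 mm, which goes over the nut whatever its angle. Fixed jaw's face at wrench y = +15 mm; moving jaw's face at y = -25 mm + this value.
- handheld_scanner: Bystander: black handheld scanner lying flat, 125 x 62 x 46 mm, origin under its middle; at the side where the wrench is not.
- tape_roll: Bystander: yellow tape roll lying flat, radius 45 mm, 40 mm tall, origin under its middle.
- mouse: Bystander: black computer mouse, 105 x 62 x 34 mm, origin under its middle.
- figurine: Bystander: grey figurine with a round head, 68 mm tall, radius 22 mm, standing on the turntable about 110 mm from the nut at about -150 degrees; origin under its middle.
- cone: Bystander: orange calibration cone, 60 mm tall, 20 mm base radius, standing on the turntable about 113 mm from the nut at about -105 degrees; origin under its middle.
Not all that is in view belongs to the job. There is more than one size of the part that bears wrench_seat; the job needs the larger.

How it is judged:
By the outcome, as a careful person would: the job done as asked, in the order asked, and still so for the second after the job is handed in, with the robot touching nothing.
It also fails if it takes over 72 s, if anything falls off the work surface, if the arm or the gripper's body presses on something with over 40 N, if the wrist force passes 120 N, or if a joint passes its speed limit or range.

### The arm

A 7-joint arm with a two-finger parallel gripper is mounted at the origin on the work surface. World frame = base frame: x ahead of the robot, y to its left, z up, the work surface at z = 0. Lengths are in m, angles in rad, forces in N, time in s.
With the tool pointing down it reaches from about 0.35 to 0.9 m from the base axis. Payload 8.1 kg.
Tool frame: the origin (TCP) lies on the centre line of the jaws, within the pads' length; the fingertips stand arm.tips_ahead ahead of it and the grasp point (between the pads) lies 8 mm behind it (arm.tips_ahead is the distance from the TCP to the fingertips, in m); z points along the fingers, y is the direction in which the jaws open and shut (so a half turn about z gives the same grasp; the last joint's range is limited). The gripper opens to 92 mm and grips with 3 to 60 N. Pads are 19 mm wide; open, the fingers measure 130 mm over their backs; the gripper's body (75 mm by 190 mm) begins 47 mm behind the grasp point.
Start: joints at [1.03, 0.434, 0.025, 1.573, -0.012, 1.134, -0.075], TCP at [0.265, -0.566, 0.238] pointing down, gripper open.
Joint ranges: [-2.62, 2.62], [-0.44, 2.09], [-1.27, 1.32], [0.08, 2.57], [-1.32, 4.46], [0.12, 2], [-2.74, 2.74]. Speed limits (rad/s): [2.22, 2.22, 3.01, 3.01, 3.14, 3.14, 3.14].

### API

Orientations are given as a rotation vector (axis times angle).
In Python, from cell import arm gives the robot as it stands. The module is installed in compiled form; this text tells all that it offers.
- The arm moves only by the tool jog_arm, never from a script. Its argument "moves" is a list of rows, each an object with "twist": the turn, a rotation vector about the tool's x, y, z in units of 10 degrees (1.0 is 10 degrees), a list of three; "xyz": the shift along the tool's x, y, z in units of 60 mm (1.0 is 60 mm), a list of three; "grip": the closure, from -1 (fully open) to 1 (shut). A call has 1 to 5 rows; each row is the pose to reach, as a shift and turn from the pose commanded when the call began, along the tool's axes at that moment; what a row does not reach only later rows make up. A row lasts 1/8 s, in which the tool goes at most 62.5 mm and 10.7 degrees, less where a joint would pass 70% of its speed; a pose out of reach is approached as far as the arm can. A call with a gripper value outside its range is refused whole. The fingers move at their own pace and stop on an object; "force" is the grip in N (left out, the last holds). Time passes only in rows, so rows that repeat a pose let the fingers close. It gives the time, the measured TCP pose, the force and the opening at its end, in the units of the state.
- arm.observe(): the state, without advancing time (a new reading comes with each control period).
- arm.get_image(name): name is "side" or "top" or "wrist"; returns the picture (480x640x3 uint8, blue, green, red); there is no depth.
- arm.camera_params(name): a dict with "mtx" (3x3 intrinsics, pixels), "T" (4x4, takes a point from camera to world coordinates); the wrist camera has in their place "T_tool_cam" (4x4, takes a point from camera to tool coordinates, whose origin is the TCP and whose axes are the flange's). Camera axes: x right, y down, z forward; pixel columns grow to the right and rows downward; lengths in m; the calibration is good to about 2 mm. A picture is of the moment at which its call begins: read the wrist's pose just before it. camera_params takes no time and is no camera call.
- arm.sign_off(): hands the job in, once; it reports no verdict.
The state is a dict: "clock": time; "joints": joint angles; "dq": joint speeds; "joint_efforts": joint torques, N m; "position": TCP position; "ee_rot": TCP orientation; "force": force on the tool from outside, world axes, zero at the start; "ft_torque": the same for the moment, N m; "width": opening from 0.0 (shut) to 1.0 (fully open).
Only numpy, scipy, OpenCV 4.12 (cv2) and the standard library are available. Lean on these libraries where they do the work, as an engineer would, in place of code of your own. Each camera call takes 0.05 s, during which the arm holds its last target. There are 200 camera calls.

## Working session

There is one attempt and no reset: what is moved stays moved. The work goes in short steps, Python scripts to look and compute and a tool call to move; the robot and the scene stay as the last step left them, time stands still between calls to the robot, and variables do not carry over. Pictures are saved under pics/ and viewed, about 8 in all and at most 12, crops included, and the job is handed in when it is done.

Besides the shell and the picture viewer there is one more tool, called after "Call:" by a JSON object that holds its "fn" and its "kwargs". jog_arm: Moves the arm, as the interface text tells. Its arguments: {"type":"object","properties":{"moves":{"type":"array","items":{"type":"object","properties":{"twist":{"type":"array","items":{"type":"number"}},"xyz":{"type":"array","items":{"type":"number"}},"grip":{"type":"number"}}}},"force":{"type":"number"}},"required":["moves"]}

```bash
mkdir -p pics; python3 - <<'E'
from cell import arm
import cv2,numpy as np
s=arm.observe();print({k:np.round(v,3) for k,v in s.items()}, arm.tips_ahead)
for n in("side","top"):
    im=arm.get_image(n);cv2.imwrite(f"pics/{n}0.png",im)
for n in("side","top","wrist"):
    print(n,{k:np.round(v,4).tolist() for k,v in arm.camera_params(n).items()})
E
```

```text
{'clock': np.float64(0.0), 'joints': array([ 1.03 ,  0.435,  0.025,  1.574, -0.012,  1.134, -0.075]), 'dq': array([-0.   ,  0.   , -0.001,  0.   ,  0.002, -0.001, -0.   ]), 'joint_efforts': array([-0.0000e+00, -6.6784e+01,  9.8500e-01, -3.1446e+01, -6.0000e-02,
        4.3000e-02,  0.0000e+00]), 'position': array([ 0.265, -0.566,  0.237]), 'ee_rot': array([-3.065e+00, -6.820e-01,  1.000e-03]), 'force': array([0.343, 1.109, 0.65 ]), 'ft_torque': array([0.009, 0.017, 0.004]), 'width': np.float64(0.997)} 0.011
side {'mtx': [[464.4568, 0.0, 316.4021], [0.0, 464.4568, 230.7394], [0.0, 0.0, 1.0]], 'T': [[-0.9625, -0.1301, 0.238, 0.292], [-0.2705, 0.5224, -0.8087, 0.814], [-0.0191, -0.8427, -0.538, 0.6286], [0.0, 0.0, 0.0, 1.0]]}
top {'mtx': [[513.1195, 0.0, 323.1098], [0.0, 513.1195, 235.8052], [0.0, 0.0, 1.0]], 'T': [[-0.01, -0.9919, 0.1268, 0.3413], [-0.9998, 0.0076, -0.0192, 0.0059], [0.0181, -0.127, -0.9917, 1.3463], [0.0, 0.0, 0.0, 1.0]]}
wrist {'mtx': [[353.5879, 0.0, 314.745], [0.0, 353.5879, 242.2829], [0.0, 0.0, 1.0]], 'T_tool_cam': [[0.0003, -0.9593, -0.2825, 0.0765], [1.0, -0.0, 0.0012, 0.0006], [-0.0011, -0.2825, 0.9593, -0.1474], [0.0, 0.0, 0.0, 1.0]]}
```

View pics/top0.png

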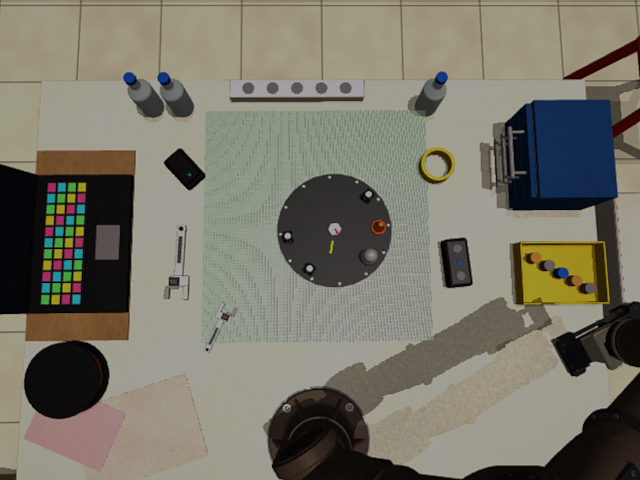

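View pics/side0.png

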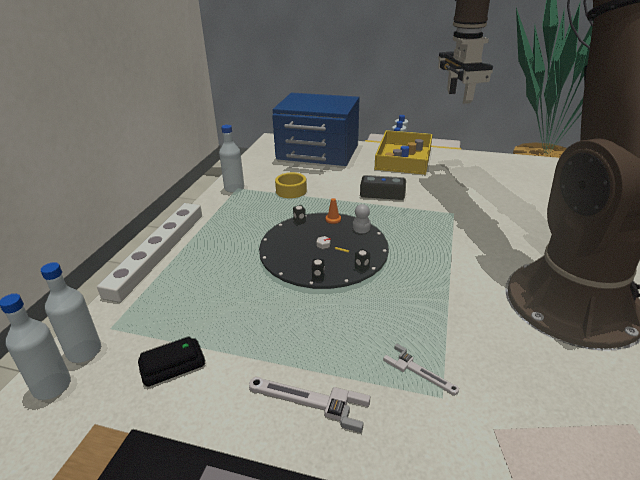

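The top view shows the large wrench on the left: head near (177,288), handle end near (182,227), mouth facing the robot. The turntable is at about (334,230) with the yellow line at (332,247). The towers are at (368,195) on the right, (287,237) on the left and (309,268) at the rear.

```bash
cat > h.py <<'E'
import cv2,numpy as np
from scipy.spatial.transform import Rotation as R
from cell import arm
def cam(name,s=None):
    p=arm.camera_params(name)
    if name!="wrist": return p["mtx"],np.array(p["T"])
    T=np.eye(4);T[:3,:3]=R.from_rotvec(s["ee_rot"]).as_matrix();T[:3,3]=s["position"]
    return p["mtx"],T@p["T_tool_cam"]
def cast(c,px,z):
    K,T=c;px=np.atleast_2d(px).astype(float)
    d=np.c_[px,np.ones(len(px))]@np.linalg.inv(K).T@T[:3,:3].T
    return T[:3,3]+d*((z-T[2,3])/d[:,2])[:,None]
def proj(c,P):
    K,T=c;q=(np.atleast_2d(P)-T[:3,3])@T[:3,:3]@K.T
    return q[:,:2]/q[:,2:]
def cents(mask,amin=3):
    n,l,st,ce=cv2.connectedComponentsWithStats(mask.astype(np.uint8))
    return [(ce[i],st[i,4]) for i in range(1,n) if st[i,4]>=amin]
E
python3 - <<'E'
from h import *
im=cv2.imread("pics/top0.png");c=cam("top")
hsv=cv2.cvtColor(im,cv2.COLOR_BGR2HSV);H,S,V=cv2.split(hsv)
# disc
g=(V<75)&(S<60);g[:160]=0;g[300:]=0;g[:,:265]=0;g[:,400:]=0
cs,_=cv2.findContours(g.astype(np.uint8),cv2.RETR_EXTERNAL,cv2.CHAIN_APPROX_NONE);k=max(cs,key=cv2.contourArea)
e=cv2.fitEllipse(cv2.convexHull(cast(c,k[:,0],.02)[:,:2].astype(np.float32)));print("disc",e)
sub=np.zeros_like(g);sub[200:260,310:350]=1
for ce,a in cents((H>20)&(H<35)&(S>120)&(V>100)&sub):print("yellow",ce,a,cast(c,ce,.02))
for ce,a in cents(((H<8)|(H>172))&(S>100)&sub,2):print("red",ce,a,cast(c,ce,.033))
for ce,a in cents((V>150)&(S<50)&sub):print("nut",ce,a,cast(c,ce,.033))
for n,p in(("seat",(177,291)),("hend",(182,227)),("head",(178,281))):print(n,cast(c,p,.01))
a=cv2.resize(im[185:280,280:400],None,fx=5,fy=5,interpolation=cv2.INTER_CUBIC)
b=cv2.resize(im[215:310,155:205],None,fx=5,fy=5,interpolation=cv2.INTER_CUBIC)
cv2.imwrite("pics/z0.png",np.hstack([a[:, :550],b]))
E
```

```text
disc ((0.5277083516120911, -0.04853067919611931), (0.29578322172164917, 0.2969222068786621), 81.83677673339844)
yellow [331.15789474 246.5       ] 38 [[ 0.48277019 -0.04046384  0.02      ]]
red [336.54545455 231.72727273] 11 [[ 0.51966099 -0.05439889  0.033     ]]
nut [333.98648649 227.94594595] 74 [[ 0.52958147 -0.04790633  0.033     ]]
seat [[0.37172454 0.35800537 0.01      ]]
hend [[0.53830957 0.34931595 0.01      ]]
head [[0.39739931 0.35610352 0.01      ]]
```

View pics/z0.png

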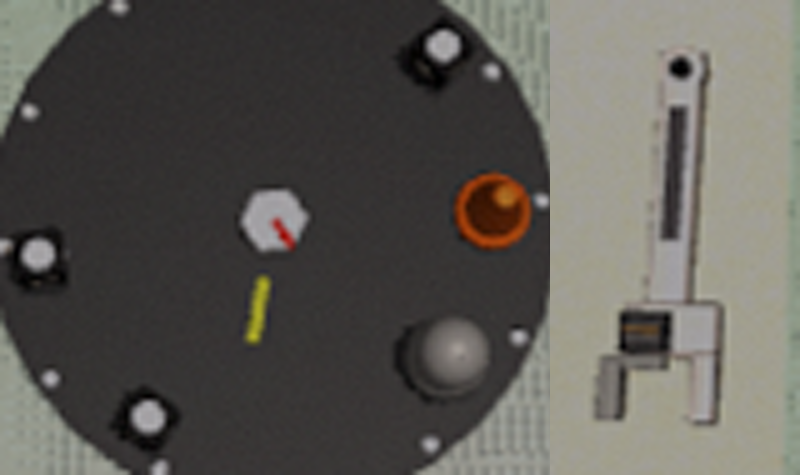

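Results: nut axis at about (0.528, -0.0485), turntable yaw about 20°, red line at about 216° and yellow at 170°, so 46° to turn. The wrench is at yaw about 177° with its seat near (0.37, 0.357). I'll move above the handle next.

```bash
cat >> h.py <<'E'
def yaw(s=None):
    s=s or arm.observe();x=R.from_rotvec(s["ee_rot"]).as_matrix()[:,0];return np.degrees(np.arctan2(x[1],x[0]))
def to(p,yw,frm=None,fyaw=None):
    "move numbers (60 mm, 10 deg units) from pose frm (default measured) to p, tool down, tool x at yw deg"
    s=arm.observe();M=R.from_rotvec(s["ee_rot"]).as_matrix() if frm is None else None
    if M is None:
        M=(R.from_euler("z",fyaw,degrees=True)*R.from_euler("x",180,degrees=True)).as_matrix()
    f=s["position"] if frm is None else np.array(frm)
    G=(R.from_euler("z",yw,degrees=True)*R.from_euler("x",180,degrees=True)).as_matrix()
    print("xyz",np.round(M.T@(np.array(p)-f)/.06,3),"twist",np.round(np.degrees(R.from_matrix(M.T@G).as_rotvec())/10,3))
E
python3 - <<'E'
from h import *
to((.50,-.10,.24),-3)
to((.455,.352,.20),-3,(.5,-.1,.24),-3)
E
```

```text
xyz [ 6.841 -5.368 -0.043] twist [-0.008  0.003  2.808]
xyz [-1.143 -7.484  0.667] twist [0. 0. 0.]
```

Call:
{"fn": "jog_arm", "kwargs": {"moves": [{"xyz":[6.84,-5.37,-0.04],"twist":[-0.008,0.003,2.81],"grip":-1},{"xyz":[6.84,-5.37,-0.04],"twist":[-0.008,0.003,2.81],"grip":-1},{"xyz":[6.84,-5.37,-0.04],"twist":[-0.008,0.003,2.81],"grip":-1},{"xyz":[6.84,-5.37,-0.04],"twist":[-0.008,0.003,2.81],"grip":-1},{"xyz":[6.84,-5.37,-0.04],"twist":[-0.008,0.003,2.81],"grip":-1}], "force": 40}}

```text
clock: 0.72
position: [0.4057, -0.2865, 0.2391]
ee_rot: [3.139, -0.083, 0.001]
force: [1.6, -0.3, -0.6]
width: 1.002
```

```bash
python3 - <<'E'
from h import *
print(arm.observe()["position"],yaw());to((.455,.352,.20),-3)
E
```

```text
[ 0.40565271 -0.28645919  0.23908404] -3.0195221014884366
xyz [  0.26  -10.67    0.638] twist [ 0.007 -0.004 -0.002]
```

Call:
{"fn": "jog_arm", "kwargs": {"moves": [{"xyz":[0.26,-10.67,0.0]},{"xyz":[0.26,-10.67,0.0]},{"xyz":[0.26,-10.67,0.0]},{"xyz":[0.26,-10.67,0.0]},{"xyz":[0.26,-10.67,0.0]}]}}

```text
invalid input at $.moves[0]: expected keys twist, xyz, grip
```

```bash
python3 - <<'E'
from h import *
print(arm.observe()["position"],yaw());to((.455,.352,.20),-3)
E
```

```text
[ 0.40565271 -0.28645919  0.23908404] -3.0195221014884366
xyz [  0.26  -10.67    0.638] twist [ 0.007 -0.004 -0.002]
```

Call:
{"fn": "jog_arm", "kwargs": {"moves": [{"xyz":[0.26,-10.67,0.64],"twist":[0,0,0],"grip":-1},{"xyz":[0.26,-10.67,0.64],"twist":[0,0,0],"grip":-1},{"xyz":[0.26,-10.67,0.64],"twist":[0,0,0],"grip":-1},{"xyz":[0.26,-10.67,0.64],"twist":[0,0,0],"grip":-1},{"xyz":[0.26,-10.67,0.64],"twist":[0,0,0],"grip":-1}]}}

```text
clock: 1.35
position: [0.4289, 0.0244, 0.22]
ee_rot: [3.139, -0.083, 0.002]
force: [1.8, -0.3, 0.1]
width: 1.001
```

```bash
python3 - <<'E'
from h import *
print(arm.observe()["position"],yaw());to((.455,.352,.20),-3)
E
```

```text
[0.42886986 0.0243626  0.22000031] -3.035322015585602
xyz [ 0.145 -5.476  0.326] twist [ 0.008 -0.006 -0.004]
```

```bash
python3 - <<'E'
from h import *
s=arm.observe();im=arm.get_image("wrist");cv2.imwrite("pics/w1.png",im);c=cam("wrist",s)
hsv=cv2.cvtColor(im,cv2.COLOR_BGR2HSV);H,S,V=cv2.split(hsv)
def near(z):
    u=proj(c,[.528,-.0485,z])[0];yy,xx=np.mgrid[:480,:640];return np.hypot(xx-u[0],yy-u[1])<95
n=near(.033);print(proj(c,[.528,-.0485,.033]))
for ce,a in cents((H>20)&(H<35)&(S>120)&(V>80)&n,20):print("yellow",ce,a,cast(c,ce,.02))
red=((H<8)|(H>172))&(S>100)&n
for ce,a in cents(red,10):print("red",ce,a,cast(c,ce,.033))
w=(V>130)&(S<60)&n
for ce,a in cents(w,100):print("nut",ce,a,cast(c,ce,.033))
nm=cv2.morphologyEx((w|red).astype(np.uint8),cv2.MORPH_CLOSE,np.ones((3,3)))
cs,_=cv2.findContours(nm,cv2.RETR_EXTERNAL,cv2.CHAIN_APPROX_NONE);k=max(cs,key=cv2.contourArea)
P=cast(c,k[:,0],.033)[:,:2].astype(np.float32);print("circ",cv2.minEnclosingCircle(P))
ap=cast(c,cv2.approxPolyDP(k,.05*cv2.arcLength(k,True),True)[:,0],.033);print(ap)
cv2.imwrite("pics/w1v.png",im)
E
```

```text
[[389.71773557 107.89269824]]
yellow [376.516 158.4  ] 250 [[ 0.48410333 -0.03883802  0.02      ]]
red [393.78301887 114.95283019] 106 [[ 0.52189364 -0.05216364  0.033     ]]
nut [387.50363448 105.2741433 ] 963 [[ 0.53028129 -0.0465261   0.033     ]]
circ ((0.5293490886688232, -0.04732336103916168), 0.01729464717209339)
[[ 0.54485907 -0.05386575  0.033     ]
 [ 0.54330129 -0.03727381  0.033     ]
 [ 0.52887621 -0.03013514  0.033     ]
 [ 0.51401628 -0.03987399  0.033     ]
 [ 0.51643559 -0.05867663  0.033     ]
 [ 0.53126089 -0.06373783  0.033     ]]
```

View pics/w1v.png

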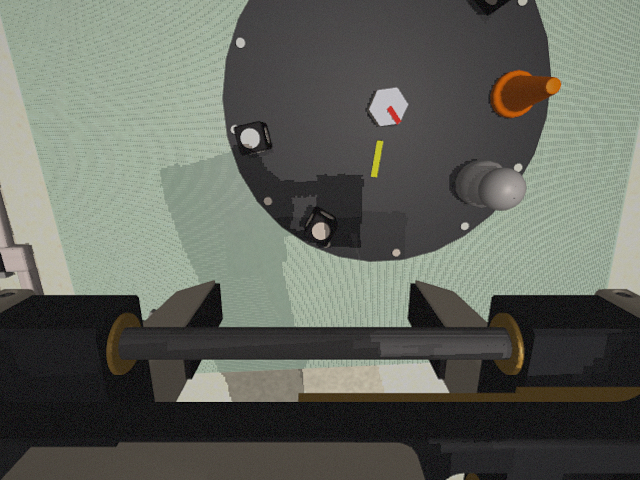

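Call:
{"fn": "jog_arm", "kwargs": {"moves": [{"xyz":[0.145,-5.48,0.33],"twist":[0,0,0],"grip":-1},{"xyz":[0.145,-5.48,0.33],"twist":[0,0,0],"grip":-1},{"xyz":[0.145,-5.48,0.33],"twist":[0,0,0],"grip":-1},{"xyz":[0.145,-5.48,0.33],"twist":[0,0,0],"grip":-1},{"xyz":[0.145,-5.48,0.33],"twist":[0,0,0],"grip":-1}]}}

```text
clock: 2.02
position: [0.454, 0.3349, 0.2005]
ee_rot: [3.139, -0.084, 0.001]
force: [1.4, 0.1, -0.2]
width: 1.001
```

```bash
python3 - <<'E'
from h import *
s=arm.observe();print(np.round(s["joints"],3),s["clock"]);im=arm.get_image("wrist");cv2.imwrite("pics/w2.png",im);c=cam("wrist",s)
hsv=cv2.cvtColor(im,cv2.COLOR_BGR2HSV);H,S,V=cv2.split(hsv)
print("yaw",yaw(s))
E
```

```text
[-0.45   0.403 -0.382  1.748  0.174  1.024 -2.519] 2.025
yaw -3.050639890906735
```

View pics/w2.png

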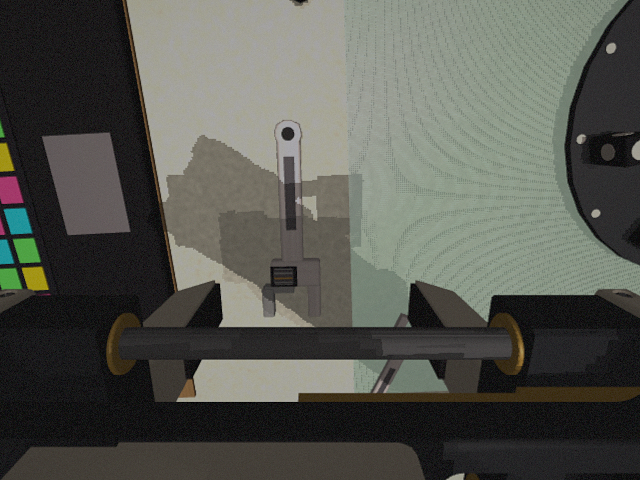

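View: the wrench handle hole is at (288,133), the slot centre at (290,192), the worm at (284,277) and the jaw tips at row 317. Now I'll compute the pose.

```bash
python3 - <<'E'
from h import *
im=cv2.imread("pics/w2.png");s=arm.observe();c=cam("wrist",s)
g=cv2.cvtColor(im,cv2.COLOR_BGR2GRAY).astype(int)
for r in(150,170,200,220,245,300,308):print(r,g[r,262:326].tolist())
P=cast(c,[(288,133),(290,192),(268.5,317),(314.5,317),(275,305),(309,305),(288,120)],.014)[:,:2];print(P.round(4))
E
```

```text
150 [166, 166, 165, 162, 168, 163, 166, 165, 165, 167, 164, 165, 166, 167, 127, 122, 145, 162, 167, 166, 163, 166, 164, 166, 166, 167, 167, 165, 165, 168, 166, 166, 165, 165, 166, 169, 156, 135, 106, 138, 163, 164, 167, 164, 167, 164, 165, 167, 163, 164, 164, 163, 166, 162, 164, 165, 168, 163, 165, 165, 162, 162, 164, 162]
170 [107, 111, 112, 109, 111, 107, 104, 155, 165, 166, 168, 166, 164, 166, 169, 109, 120, 148, 165, 162, 167, 139, 93, 75, 76, 76, 77, 80, 80, 75, 82, 71, 135, 163, 168, 168, 163, 150, 107, 126, 159, 166, 165, 162, 164, 164, 165, 163, 169, 164, 162, 165, 164, 165, 163, 166, 165, 162, 165, 165, 165, 164, 164, 166]
200 [110, 111, 112, 111, 113, 116, 119, 116, 117, 114, 114, 113, 114, 111, 112, 115, 104, 92, 99, 112, 116, 115, 104, 60, 49, 48, 49, 48, 46, 49, 44, 46, 42, 137, 171, 171, 168, 158, 147, 101, 141, 164, 168, 165, 164, 161, 161, 167, 162, 163, 162, 163, 165, 172, 129, 111, 116, 111, 115, 119, 121, 112, 113, 114]
220 [93, 91, 93, 90, 91, 87, 89, 89, 85, 93, 90, 95, 93, 94, 96, 93, 92, 82, 80, 80, 88, 93, 92, 71, 41, 32, 42, 43, 33, 43, 36, 40, 38, 36, 82, 89
[... 351 characters left out ...]
3, 93, 94, 92, 90, 93, 92]
300 [97, 89, 99, 102, 104, 106, 83, 75, 74, 78, 62, 53, 42, 116, 155, 122, 104, 92, 88, 90, 92, 91, 88, 90, 91, 87, 90, 93, 88, 90, 88, 89, 87, 85, 88, 89, 87, 93, 87, 93, 93, 91, 89, 89, 93, 92, 77, 79, 76, 85, 80, 83, 83, 85, 87, 89, 86, 77, 73, 90, 94, 96, 94, 92]
308 [170, 117, 99, 101, 104, 108, 110, 106, 106, 104, 105, 99, 63, 81, 140, 149, 149, 149, 152, 153, 152, 152, 152, 152, 154, 117, 102, 104, 105, 91, 89, 92, 89, 91, 91, 87, 88, 92, 90, 92, 93, 91, 89, 90, 93, 94, 81, 77, 84, 82, 80, 82, 76, 84, 82, 88, 85, 78, 72, 87, 90, 95, 91, 95]
[[0.5343 0.3651]
 [0.4811 0.3667]
 [0.351  0.3978]
 [0.349  0.3496]
 [0.3646 0.3899]
 [0.363  0.3547]
 [0.5454 0.3643]]
```

```bash
python3 - <<'E'
from h import *
s=arm.observe();print(s["position"],s["clock"],yaw())
to((.439,.357,.14),178)
E
```

```text
[0.45204305 0.34448564 0.20028957] 2.075 -2.6133041765400042
xyz [-0.226 -0.193  1.006] twist [3.0000e-03 4.4000e-02 1.7939e+01]
```

Call:
{"fn": "jog_arm", "kwargs": {"moves": [{"xyz":[-0.05,-0.04,0.2],"twist":[0,0,-1.06],"grip":-0.3},{"xyz":[-0.1,-0.08,0.4],"twist":[0,0,-2.12],"grip":-0.3},{"xyz":[-0.15,-0.12,0.6],"twist":[0,0,-3.18],"grip":-0.3},{"xyz":[-0.2,-0.16,0.8],"twist":[0,0,-4.24],"grip":-0.3},{"xyz":[-0.23,-0.19,1.0],"twist":[0,0,-5.3],"grip":-0.3}]}}

```text
clock: 2.7
position: [0.4406, 0.345, 0.1402]
ee_rot: [2.842, 1.335, -0.001]
force: [-0.6, 0.1, 0.0]
width: 0.652
```

Call:
{"fn": "jog_arm", "kwargs": {"moves": [{"xyz":[0,0,0],"twist":[0,0,-1.06],"grip":-0.3},{"xyz":[0,0,0],"twist":[0,0,-2.12],"grip":-0.3},{"xyz":[0,0,0],"twist":[0,0,-3.18],"grip":-0.3},{"xyz":[0,0,0],"twist":[0,0,-4.24],"grip":-0.3},{"xyz":[0,0,0],"twist":[0,0,-5.3],"grip":-0.3}]}}

```text
clock: 3.32
position: [0.4409, 0.3448, 0.1405]
ee_rot: [1.948, 2.463, -0.002]
force: [-0.3, -0.6, -0.5]
width: 0.65
```

Call:
{"fn": "jog_arm", "kwargs": {"moves": [{"xyz":[0,0,0],"twist":[0,0,-1.06],"grip":-0.3},{"xyz":[0,0,0],"twist":[0,0,-2.12],"grip":-0.3},{"xyz":[0,0,0],"twist":[0,0,-3.18],"grip":-0.3},{"xyz":[0,0,0],"twist":[0,0,-4.24],"grip":-0.3},{"xyz":[0,0,0],"twist":[0,0,-5.3],"grip":-0.3}]}}

```text
clock: 3.95
position: [0.4409, 0.3448, 0.1405]
ee_rot: [0.645, 3.074, -0.003]
force: [-0.5, -0.1, 0.5]
width: 0.649
```

```bash
python3 - <<'E'
from h import *
s=arm.observe();print(s["position"],s["clock"],yaw(),s["width"],np.round(s["joints"],2))
to((.441,.358,.12),178)
E
```

```text
[0.44091746 0.34476108 0.14051965] 3.95 156.31527537583816 0.6488515429641581 [-0.07  0.66 -1.04  1.79  0.64  1.07 -0.18]
xyz [0.088 0.203 0.342] twist [-0.011  0.005 -2.168]
```

Call:
{"fn": "jog_arm", "kwargs": {"moves": [{"xyz":[0.04,0.1,0.17],"twist":[0,0,-1.06],"grip":-0.3},{"xyz":[0.09,0.2,0.34],"twist":[-0.01,0,-2.12],"grip":-0.3},{"xyz":[0.09,0.2,0.34],"twist":[-0.01,0,-2.17],"grip":-0.3},{"xyz":[0.09,0.2,0.34],"twist":[-0.01,0,-2.17],"grip":-0.3}]}}

```text
clock: 4.45
position: [0.4408, 0.3583, 0.1205]
ee_rot: [0.07, 3.14, 0.0]
force: [-0.3, 0.4, 0.4]
width: 0.654
```

```bash
python3 - <<'E'
from h import *
s=arm.observe();im=arm.get_image("wrist");cv2.imwrite("pics/w3.png",im);c=cam("wrist",s)
print(s["position"],s["clock"],yaw(s),np.round(s["joints"],2))
print(proj(c,[[.366,.3607,.014],[.441,.358,.013],[.523,.355,.013]]).round(1))
E
```

```text
[0.44076619 0.35825389 0.12054179] 4.45 177.45682381964056 [-0.07  0.73 -1.1   1.79  0.74  1.09  0.1 ]
[[314.5 139.7]
 [315.3 243.4]
 [316.  339.3]]
```

View pics/w3.png

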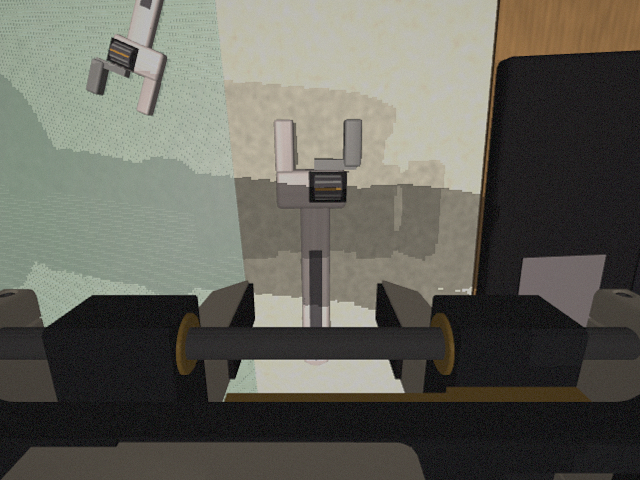

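The wrench lies on the gripper's centre line. Jaw tips are at row 120, the seat at (314.5,140) matches the prediction, and the mouth is about 37 mm. I'll descend and grip.

Call:
{"fn": "jog_arm", "kwargs": {"moves": [{"xyz":[0,0,0.8],"twist":[0,0,-0.05],"grip":-0.3},{"xyz":[0,0,1.5],"twist":[0,0,-0.05],"grip":-0.3},{"xyz":[0,0,1.76],"twist":[0,0,-0.05],"grip":-0.3},{"xyz":[0,0,1.76],"twist":[0,0,-0.05],"grip":-0.3}]}}

```text
clock: 5.0
position: [0.4407, 0.3586, 0.015]
ee_rot: [0.051, 3.14, -0.0]
force: [-0.0, 0.1, 0.9]
width: 0.65
```

Call:
{"fn": "jog_arm", "kwargs": {"moves": [{"xyz":[0,0,0],"twist":[0,0,0],"grip":1},{"xyz":[0,0,0],"twist":[0,0,0],"grip":1},{"xyz":[0,0,0],"twist":[0,0,0],"grip":1},{"xyz":[0,0,0],"twist":[0,0,0],"grip":1},{"xyz":[0,0,0],"twist":[0,0,0],"grip":1}], "force": 50}}

```text
clock: 5.62
position: [0.441, 0.3587, 0.0151]
ee_rot: [0.05, 3.14, 0.001]
force: [-0.8, -1.2, 3.4]
width: 0.228
```

Call:
{"fn": "jog_arm", "kwargs": {"moves": [{"xyz":[0,0,-0.5],"twist":[0,0,0],"grip":1},{"xyz":[0,0,-1.0],"twist":[0,0,0],"grip":1},{"xyz":[0,0,-1.5],"twist":[0,0,0],"grip":1},{"xyz":[0,0,-2.0],"twist":[0,0,0],"grip":1},{"xyz":[0,0,-2.0],"twist":[0,0,0],"grip":1}]}}

```text
clock: 6.25
position: [0.4411, 0.3594, 0.1362]
ee_rot: [0.05, 3.138, 0.004]
force: [0.1, -0.0, -4.7]
width: 0.236
```

```bash
python3 - <<'E'
from h import *
s=arm.observe();print(s["position"],s["clock"],yaw(s),s["force"],s["width"])
n=np.array([.529,-.0475]);u=np.array([np.cos(np.radians(36)),np.sin(np.radians(36))])
v=np.array([-np.sin(np.radians(216)),np.cos(np.radians(216))]) # wrench y
g=n+.075*u+.003*v-0*u   # nut at wrench y=-3
print(g)
to((*g,.13),216)
E
```

```text
[0.44111056 0.35935182 0.13622913] 6.25 178.17276491137724 [ 0.13880751 -0.02013376 -4.72006612] 0.23641106177405685
[ 0.59143963 -0.00584316]
xyz [-2.698 -6.004  0.098] twist [ 0.007  0.022 -3.783]
```

Call:
{"fn": "jog_arm", "kwargs": {"moves": [{"xyz":[-0.3,-0.67,0.0],"twist":[0,0,-0.4],"grip":1},{"xyz":[-0.65,-1.45,0.02],"twist":[0,0,-0.9],"grip":1},{"xyz":[-1.0,-2.23,0.05],"twist":[0,0,-1.4],"grip":1},{"xyz":[-1.35,-3.0,0.08],"twist":[0,0,-1.9],"grip":1},{"xyz":[-1.7,-3.78,0.1],"twist":[0,0,-2.4],"grip":1}]}}

```text
clock: 6.88
position: [0.5352, 0.1264, 0.1269]
ee_rot: [0.609, -3.081, 0.0]
force: [1.5, -0.7, -4.7]
width: 0.231
```

```bash
python3 - <<'E'
from h import *
s=arm.observe();print(s["position"],yaw())
to((.5914,-.0058,.13),216)
E
```

```text
[0.53515614 0.12638959 0.12690021] -157.65338073942561
xyz [-0.029 -2.394 -0.052] twist [ 1.000e-03 -6.000e-03 -1.365e+00]
```

Call:
{"fn": "jog_arm", "kwargs": {"moves": [{"xyz":[-0.01,-0.7,-0.02],"twist":[0,0,-0.4],"grip":1},{"xyz":[-0.02,-1.4,-0.05],"twist":[0,0,-0.8],"grip":1},{"xyz":[-0.03,-2.0,-0.05],"twist":[0,0,-1.2],"grip":1},{"xyz":[-0.03,-2.39,-0.05],"twist":[0,0,-1.365],"grip":1},{"xyz":[-0.03,-2.39,-0.05],"twist":[0,0,-1.365],"grip":1}]}}

```text
clock: 7.5
position: [0.591, -0.0063, 0.1294]
ee_rot: [0.96, -2.989, 0.0]
force: [-0.1, 0.1, -4.4]
width: 0.231
```

```bash
python3 - <<'E'
from h import *
s=arm.observe();im=arm.get_image("wrist");cv2.imwrite("pics/w4.png",im);c=cam("wrist",s)
print(s["position"],s["clock"],yaw(s),np.round(s["joints"],2))
hsv=cv2.cvtColor(im,cv2.COLOR_BGR2HSV);H,S,V=cv2.split(hsv)
for ce,a in cents((H>20)&(H<35)&(S>120)&(V>80),60):print("yellow",ce,a,cast(c,ce,.02))
for ce,a in cents(((H<6)|(H>174))&(S>100),30):print("red",ce,a,cast(c,ce,.033))
print(proj(c,[.529,-.0475,.033]))
cv2.imwrite("pics/w4v.png",cv2.resize(im[0:300,150:500],None,fx=2,fy=2))
E
```

```text
[ 0.59095077 -0.00633683  0.1293648 ] 7.5 -144.39562146701965 [ 0.65  0.82 -1.22  1.72  0.83  1.21  1.41]
yellow [370.11320755  92.3245283 ] 530 [[ 0.48334442 -0.03852898  0.02      ]]
red [320.79310345 128.85221675] 203 [[ 0.52202139 -0.05177235  0.033     ]]
[[319.84192302 141.76377065]]
```

View pics/w4v.png

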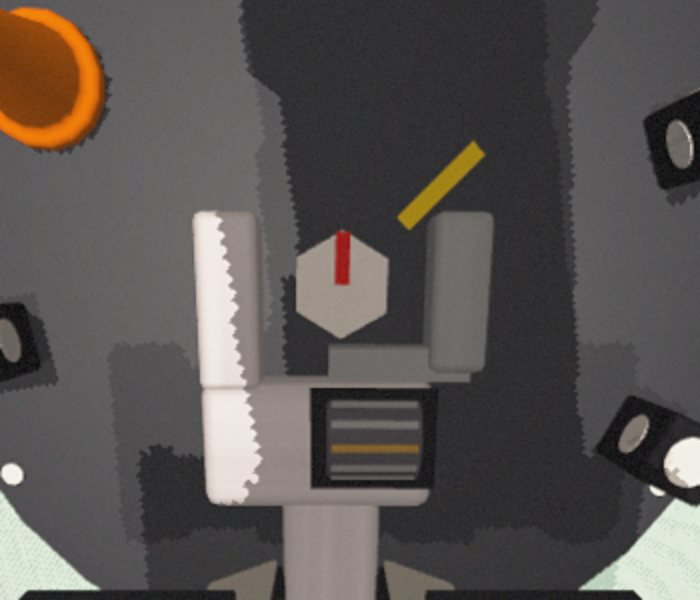

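View: nut centre at (321,142) in full-image pixels, with the red line along the wrench axis. The fixed jaw's inner edge is at column 280 and the moving jaw's at column 364.

```bash
python3 - <<'E'
from h import *
s=arm.observe();c=cam("wrist",s);M=R.from_rotvec(s["ee_rot"]).as_matrix()
print(yaw(s),s["position"])
f=lambda u,z:((cast(c,[(150+u[0]/2,u[1]/2)],z)-s["position"])@M*1000).round(1)
zt=s["position"][2]-.0151+.014
for n,u,z in(("fix_in",(261,284),zt),("fix_out",(197,284),zt),("mov_in",(427,284),zt),("mov_out",(490,284),zt),("fixtip",(227,213),zt),("movtip",(460,213),zt),
 ("fix_out_bot",(204,480),zt),("throat",(290,377),zt),("handL",(283,530),zt),("handR",(379,530),zt),
 ("nutL",(296.5,284),.033),("nutR",(388.5,284),.033),("nutTop",(342,231),.033),("nutBot",(341,338),.033),("red0",(342,284),.033),("redtip",(343,232),.033)):print(n,f(u,z))
E
```

```text
-144.28733380330394 [ 0.59045611 -0.00441826  0.12991544]
fix_in [[ 75.2 -14.5   1.2]]
fix_out [[ 75.2 -27.5   1.1]]
mov_in [[75.2 19.   1.2]]
mov_out [[75.2 31.8  1.2]]
fixtip [[ 88.6 -20.9   1.2]]
movtip [[88.7 25.   1.2]]
fix_out_bot [[ 33.9 -28.1   1.1]]
throat [[56.4 -9.   1.1]]
handL [[ 22.3 -11.1   1.1]]
handR [[22.3 10.4  1.1]]
nutL [[ 74.  -11.8  97. ]]
nutR [[74.  18.8 97. ]]
nutTop [[90.6  3.2 97. ]]
nutBot [[56.4  3.1 97. ]]
red0 [[74.   3.3 97. ]]
redtip [[90.3  3.6 97. ]]
```

Call:
{"fn": "jog_arm", "kwargs": {"moves": [{"xyz":[0,0,0.3],"twist":[0,0,0],"grip":1},{"xyz":[0,0,0.6],"twist":[0,0,0],"grip":1},{"xyz":[0,0,0.85],"twist":[0,0,0],"grip":1},{"xyz":[0,0,0.85],"twist":[0,0,0],"grip":1}]}}

```text
clock: 8.05
position: [0.5903, -0.0034, 0.0791]
ee_rot: [0.967, -2.988, -0.001]
force: [0.2, -0.2, -3.7]
width: 0.232
```

```bash
python3 - <<'E'
from h import *
s=arm.observe();print(s["position"],s["clock"],yaw(s),np.round(s["joints"],3),s["force"])
to((.5926,-.0052,.06),-144.4)
E
```

```text
[ 0.59025827 -0.00342992  0.0791166 ] 8.05 -144.12808308823955 [ 0.625  0.876 -1.167  1.763  0.89   1.14   1.362] [ 0.15486448 -0.19411351 -3.66916288]
xyz [-0.015 -0.047  0.319] twist [ 0.006 -0.007  0.027]
```

Call:
{"fn": "jog_arm", "kwargs": {"moves": [{"xyz":[-0.015,-0.047,0.15],"twist":[0,0,0.03],"grip":1},{"xyz":[-0.015,-0.047,0.22],"twist":[0,0,0.03],"grip":1},{"xyz":[-0.015,-0.047,0.22],"twist":[0,0,0.03],"grip":1},{"xyz":[-0.015,-0.047,0.22],"twist":[0,0,0.03],"grip":1}]}}

```text
clock: 8.55
position: [0.5938, -0.0051, 0.068]
ee_rot: [-0.958, 2.99, -0.0]
force: [0.9, -0.7, -4.7]
width: 0.232
```

```bash
python3 - <<'E'
from h import *
s=arm.observe();im=arm.get_image("wrist");cv2.imwrite("pics/w5.png",im)
print(s["position"],s["clock"],yaw(s),s["force"])
cv2.imwrite("pics/w5v.png",cv2.resize(im[60:260,220:420],None,fx=3,fy=3,interpolation=cv2.INTER_CUBIC))
E
```

```text
[ 0.5938045  -0.00511106  0.06801366] 8.55 -144.47136460136352 [ 0.91577243 -0.73100944 -4.6526189 ]
```

View pics/w5v.png

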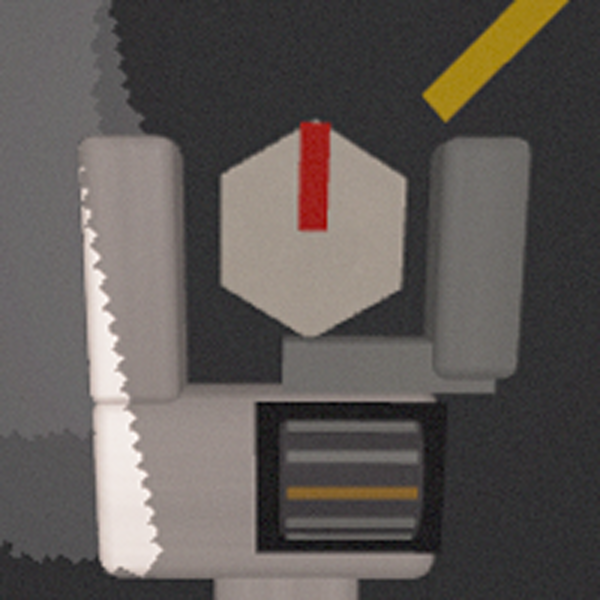

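```bash
python3 - <<'E'
from h import *
s=arm.observe();c=cam("wrist",s);M=R.from_rotvec(s["ee_rot"]).as_matrix()
print(yaw(s),s["position"])
f=lambda u,z:((cast(c,[(220+u[0]/3,60+u[1]/3)],z)-s["position"])@M*1000).round(1)
zt=.068-.0151+.014
for n,u,z in(("fixT",(174,228),zt),("fixB",(184,228),zt-.014),("movT",(438,228),zt),("movB",(428,228),zt-.014),("tip",(130,137),zt),("throatB",(220,383),zt-.002),
 ("nutL",(221,228),.033),("nutR",(405,228),.033),("nutTop",(314,120),.033),("nutBot",(309,338),.033),("r0",(312,230),.033),("r1",(315,123),.033)):print(n,f(u,z))
E
```

```text
-144.46788374421072 [ 0.59383946 -0.00511006  0.06805358]
fixT [[ 77.5 -15.5   1. ]]
fixB [[ 77.6 -15.4  15. ]]
movT [[77.5 19.9  1. ]]
movB [[77.6 20.4 15. ]]
tip [[ 88.9 -20.9   1. ]]
throatB [[56.5 -9.8  3.1]]
nutL [[ 77.6 -11.2  34.9]]
nutR [[77.6 19.1 34.9]]
nutTop [[94.2  4.  34.9]]
nutBot [[59.8  3.5 35. ]]
r0 [[77.3  3.8 34.9]]
r1 [[93.8  4.2 34.9]]
```

Clearances are 4.3 mm on the fixed side and 1.1 mm on the moving side, and the red line shows a 1.4° misalignment. A 1.2° twist corrects both, then I descend.

Call:
{"fn": "jog_arm", "kwargs": {"moves": [{"xyz":[0,0,0.1],"twist":[0,0,0.12],"grip":1},{"xyz":[0,0,0.1],"twist":[0,0,0.12],"grip":1},{"xyz":[0,0,0.3],"twist":[0,0,0.12],"grip":1},{"xyz":[0,0,0.48],"twist":[0,0,0.12],"grip":1},{"xyz":[0,0,0.48],"twist":[0,0,0.12],"grip":1}]}}

```text
clock: 9.22
position: [0.5929, -0.0054, 0.0375]
ee_rot: [0.927, -3.001, -0.001]
force: [-0.5, 0.1, -3.6]
width: 0.229
```

```bash
python3 - <<'E'
from h import *
s=arm.observe();print(s["position"],s["clock"],yaw(s),np.round(s["joints"],3),s["force"])
E
```

```text
[ 0.59288471 -0.00544605  0.0374757 ] 9.225 -145.66182859590782 [ 0.603  0.921 -1.117  1.785  0.944  1.083  1.305] [-0.4993439   0.08281877 -3.61240377]
```

Call:
{"fn": "jog_arm", "kwargs": {"moves": [{"xyz":[0,0,0.02],"twist":[0,0,0],"grip":1},{"xyz":[0,0,0.035],"twist":[0,0,0],"grip":1},{"xyz":[0,0,0.035],"twist":[0,0,0],"grip":1}]}}

```text
clock: 9.6
position: [0.5938, -0.0052, 0.037]
ee_rot: [-0.927, 3.0, -0.0]
force: [0.4, 0.3, -5.0]
width: 0.23
```

```bash
python3 - <<'E'
from h import *
s=arm.observe();im=arm.get_image("wrist");cv2.imwrite("pics/w6.png",im)
print(s["position"],s["clock"],yaw(s),s["force"],s["ft_torque"])
cv2.imwrite("pics/w6v.png",cv2.resize(im[60:260,220:420],None,fx=3,fy=3,interpolation=cv2.INTER_CUBIC))
E
```

```text
[ 0.5938498  -0.00518657  0.03698469] 9.6 -145.67545523048426 [ 0.40619588  0.25737024 -5.02507389] [ 0.19897486 -0.15842196 -0.00118104]
```

View pics/w6v.png

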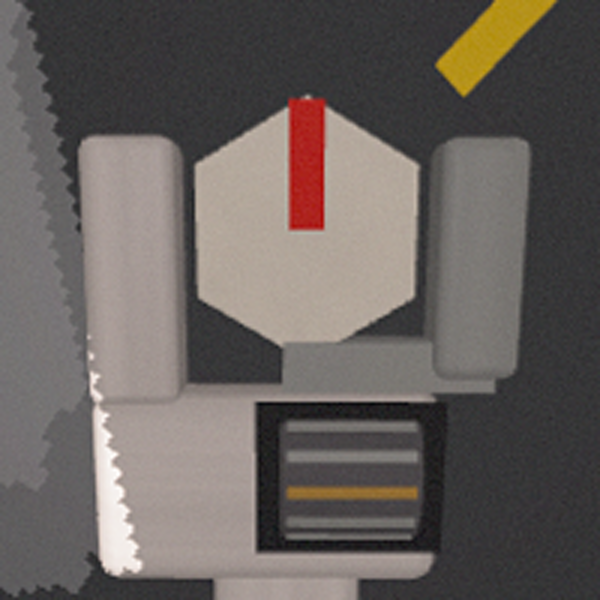

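The mouth now straddles the nut with clearance on both sides. I'll lower the last 2 mm.

Call:
{"fn": "jog_arm", "kwargs": {"moves": [{"xyz":[0,0,0.03],"twist":[0,0,0],"grip":1},{"xyz":[0,0,0.045],"twist":[0,0,0],"grip":1},{"xyz":[0,0,0.045],"twist":[0,0,0],"grip":1}]}}

```text
clock: 10.02
position: [0.5939, -0.0051, 0.0352]
ee_rot: [-0.927, 3.0, -0.001]
force: [-3.4, -1.5, 6.4]
width: 0.231
```

```bash
python3 - <<'E'
from h import *
s=arm.observe();print(s["position"],s["clock"],yaw(s),s["force"],s["ft_torque"])
E
```

```text
[ 0.59393986 -0.00513126  0.03515362] 10.025 -145.67237603380954 [-3.35915075 -1.4981981   6.35337969] [-0.23116006  0.60623891  0.01655392]
```

Call:
{"fn": "jog_arm", "kwargs": {"moves": [{"xyz":[0,0,-0.01],"twist":[0,0,0],"grip":0.2},{"xyz":[0,0,-0.01],"twist":[0,0,0],"grip":0.2},{"xyz":[0,0,-0.2],"twist":[0,0,0],"grip":0.2},{"xyz":[0,0,-0.6],"twist":[0,0,0],"grip":0.2},{"xyz":[0,0,-0.8],"twist":[0,0,0],"grip":1}], "force": 20}}

```text
clock: 10.65
position: [0.5945, -0.0046, 0.0847]
ee_rot: [-0.926, 2.998, -0.0]
force: [0.5, -0.5, 0.0]
width: 0.336
```

```bash
python3 - <<'E'
from h import *
im=cv2.imread("pics/w6.png");p=np.array([.5938,-.0052,.037]);yw=-145.675
M=(R.from_euler("z",yw,degrees=True)*R.from_euler("x",180,degrees=True)).as_matrix()
T=np.eye(4);T[:3,:3]=M;T[:3,3]=p;pc=arm.camera_params("wrist");c=(pc["mtx"],T@pc["T_tool_cam"])
f=lambda u,z:((cast(c,[(220+u[0]/3,60+u[1]/3)],z)-p)@M*1000).round(1)
print("worm",f((350,480),.0415),"nut",f((307,228),.033),f((283,347),.033), f((309,97),.033))
w=np.array([.5939,-.0051,.040])+M@np.array([.0435,.009,0]);w[2]=.040;print("wormtop",w)
x=M[:,0]
s=arm.observe();print(s["position"],yaw(s),s["width"],s["clock"])
to(w-.007*x+[0,0,.021],yw)
E
```

```text
worm [[44.2  8.4 -4.5]] nut [[77.5  2.4  4. ]] [[61.4 -0.9  4. ]] [[94.1  2.6  4. ]]
wormtop [ 0.55290045 -0.02219639  0.04      ]
[ 0.59454933 -0.00460541  0.08473462] -145.65936836162948 0.3364495405888034 10.65
xyz [0.623 0.15  0.393] twist [-0.007  0.021  0.002]
```

Call:
{"fn": "jog_arm", "kwargs": {"moves": [{"xyz":[0.3,0.1,0.0],"twist":[0,0,0],"grip":1},{"xyz":[0.63,0.15,0.1],"twist":[0,0,0],"grip":1},{"xyz":[0.63,0.15,0.4],"twist":[0,0,0],"grip":1},{"xyz":[0.63,0.15,0.4],"twist":[0,0,0],"grip":1}]}}

```text
clock: 11.15
position: [0.5572, -0.0193, 0.0571]
ee_rot: [0.927, -3.002, -0.0]
force: [0.3, 0.6, 0.5]
width: 0.009
```

```bash
cat >> h.py <<'E'
w0=np.array([.5525,-.0222,.040])
def rep():
    s=arm.observe();M=R.from_rotvec(s["ee_rot"]).as_matrix()
    print("t",s["clock"],"pos",s["position"].round(4),"yaw",round(yaw(s),1),"rel worm (tool mm)",((w0-s["position"])@M*1000).round(1),"F tool",(s["force"]@M).round(1),"w",round(s["width"],2),"j3",s["joints"][2].round(2))
E
python3 - <<'E'
from h import *
rep()
E
```

```text
t 11.15 pos [ 0.5572 -0.0193  0.0571] yaw -145.7 rel worm (tool mm) [ 5.5  0.3 17.1] F tool [-0.6  0.3 -0.5] w 0.01 j3 -1.15
```

Call:
{"fn": "jog_arm", "kwargs": {"moves": [{"xyz":[-0.02,0,0.06],"twist":[0,0,0],"grip":1},{"xyz":[-0.02,0,0.1],"twist":[0,0,0],"grip":1},{"xyz":[-0.02,0,0.1],"twist":[0,0,0],"grip":1}]}}

```text
clock: 11.52
position: [0.5586, -0.0181, 0.052]
ee_rot: [-0.927, 3.0, 0.0]
force: [-0.5, -0.2, -0.7]
width: 0.004
```

```bash
python3 -c "
from h import *
rep()"
```

```text
t 11.525 pos [ 0.5586 -0.0181  0.052 ] yaw -145.7 rel worm (tool mm) [ 7.4  0.  12. ] F tool [0.6 0.1 0.7] w 0.0 j3 -1.14
```

Call:
{"fn": "jog_arm", "kwargs": {"moves": [{"xyz":[0,0,0.02],"twist":[0,0,0],"grip":1},{"xyz":[0,0,0.03],"twist":[0,0,0],"grip":1}]}}

```text
clock: 11.78
position: [0.5587, -0.0181, 0.051]
ee_rot: [-0.927, 3.0, -0.0]
force: [-2.0, -1.4, 11.3]
width: 0.005
```

```bash
python3 -c "
from h import *
rep()"
```

```text
t 11.775 pos [ 0.5587 -0.0181  0.051 ] yaw -145.7 rel worm (tool mm) [ 7.4  0.2 11. ] F tool [  2.5  -0.1 -11.3] w 0.01 j3 -1.14
```

Call:
{"fn": "jog_arm", "kwargs": {"moves": [{"xyz":[0.05,0,0],"twist":[0,0,0],"grip":1},{"xyz":[0.1,0,0],"twist":[0,0,0],"grip":1},{"xyz":[0.15,0,0],"twist":[0,0,0],"grip":1},{"xyz":[0.2,0,0],"twist":[0,0,0],"grip":1},{"xyz":[0.24,0,0],"twist":[0,0,0],"grip":1}]}}

```text
clock: 12.4
position: [0.5476, -0.0258, 0.0511]
ee_rot: [-0.926, 2.997, 0.001]
force: [3.4, 2.9, 5.9]
width: 0.007
```

```bash
python3 -c "
from h import *
rep()
im=arm.get_image('wrist');cv2.imwrite('pics/w7.png',im)"
```

```text
t 12.4 pos [ 0.5476 -0.0258  0.0511] yaw -145.7 rel worm (tool mm) [-6.   0.2 11.1] F tool [-4.5  0.5 -5.9] w 0.01 j3 -1.15
```

Call:
{"fn": "jog_arm", "kwargs": {"moves": [{"xyz":[0,0,-0.1],"twist":[0,0,0],"grip":1},{"xyz":[-0.24,0,-0.1],"twist":[0,0,0],"grip":1},{"xyz":[-0.24,0,-0.1],"twist":[0,0,0],"grip":1},{"xyz":[-0.24,0,-0.01],"twist":[0,0,0],"grip":1},{"xyz":[-0.24,0,0.01],"twist":[0,0,0],"grip":1}]}}

```text
clock: 13.08
position: [0.5587, -0.018, 0.0506]
ee_rot: [-0.927, 3.0, -0.001]
force: [-4.0, -1.2, 23.1]
width: 0.007
```

Call:
{"fn": "jog_arm", "kwargs": {"moves": [{"xyz":[0.06,0,0],"twist":[0,0,0],"grip":1},{"xyz":[0.12,0,0],"twist":[0,0,0],"grip":1},{"xyz":[0.18,0,0],"twist":[0,0,0],"grip":1},{"xyz":[0.24,0,0],"twist":[0,0,0],"grip":1}]}}

```text
clock: 13.58
position: [0.5486, -0.0249, 0.051]
ee_rot: [-0.926, 2.995, 0.002]
force: [4.0, 3.9, 9.3]
width: 0.007
```

```bash
python3 -c "
from h import *
rep()
im=arm.get_image('wrist');cv2.imwrite('pics/w8.png',im)
a=cv2.imread('pics/w7.png')
f=lambda i:cv2.resize(i[20:320,220:420],None,fx=2,fy=2)
cv2.imwrite('pics/w78.png',np.hstack([f(a),f(im)]))"
```

```text
t 13.575 pos [ 0.5486 -0.0249  0.051 ] yaw -145.6 rel worm (tool mm) [-4.7  0.  11. ] F tool [-5.5  1.  -9.2] w 0.01 j3 -1.14
```

View pics/w78.png

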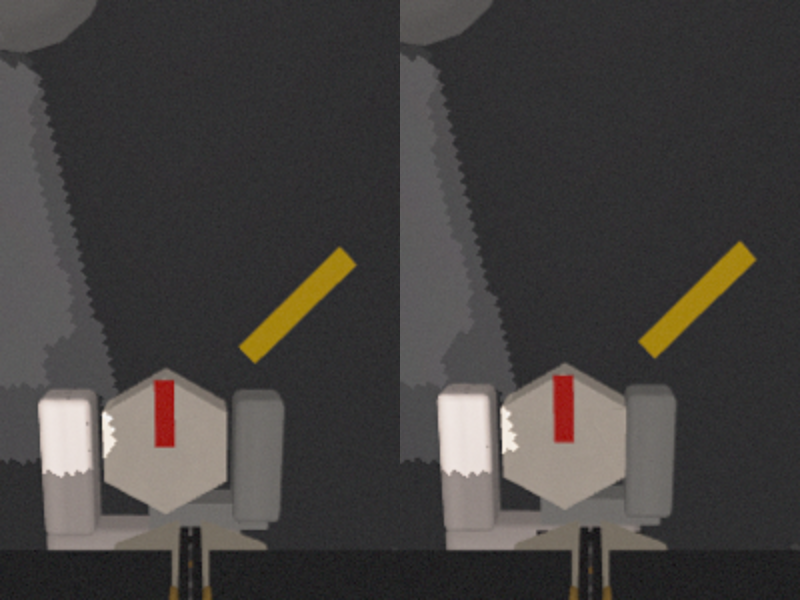

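The jaw is closing. The moving face has reached the nut and about 2 mm is left on the fixed side, so I'll do more strokes.

Call:
{"fn": "jog_arm", "kwargs": {"moves": [{"xyz":[0,0,-0.1],"twist":[0,0,0],"grip":1},{"xyz":[-0.24,0,-0.1],"twist":[0,0,0],"grip":1},{"xyz":[-0.24,0,-0.1],"twist":[0,0,0],"grip":1},{"xyz":[-0.24,0,-0.02],"twist":[0,0,0],"grip":1},{"xyz":[-0.24,0,-0.004],"twist":[0,0,0],"grip":1}]}}

```text
clock: 14.25
position: [0.5587, -0.018, 0.0507]
ee_rot: [-0.927, 3.0, -0.001]
force: [-4.0, -1.0, 19.8]
width: 0.005
```

Call:
{"fn": "jog_arm", "kwargs": {"moves": [{"xyz":[0.06,0,0],"twist":[0,0,0],"grip":1},{"xyz":[0.12,0,0],"twist":[0,0,0],"grip":1},{"xyz":[0.18,0,0],"twist":[0,0,0],"grip":1},{"xyz":[0.24,0,0],"twist":[0,0,0],"grip":1}]}}

```text
clock: 14.75
position: [0.5481, -0.0242, 0.051]
ee_rot: [-0.927, 2.995, 0.004]
force: [3.5, 5.5, 7.7]
width: 0.007
```

```bash
python3 -c "
from h import *
rep()
im=arm.get_image('wrist');cv2.imwrite('pics/w9.png',im)"
```

```text
t 14.75 pos [ 0.5481 -0.0242  0.051 ] yaw -145.6 rel worm (tool mm) [-4.7 -0.8 11.1] F tool [-6.1  2.6 -7.6] w 0.01 j3 -1.14
```

Call:
{"fn": "jog_arm", "kwargs": {"moves": [{"xyz":[0,0,-0.1],"twist":[0,0,0],"grip":1},{"xyz":[-0.24,0,-0.1],"twist":[0,0,0],"grip":1},{"xyz":[-0.24,0,-0.1],"twist":[0,0,0],"grip":1},{"xyz":[-0.24,0,-0.02],"twist":[0,0,0],"grip":1},{"xyz":[-0.24,0,0.0],"twist":[0,0,0],"grip":1}]}}

```text
clock: 15.42
position: [0.5587, -0.0181, 0.0507]
ee_rot: [-0.927, 3.0, -0.001]
force: [-4.0, -2.2, 21.1]
width: 0.004
```

Call:
{"fn": "jog_arm", "kwargs": {"moves": [{"xyz":[0.06,0,0],"twist":[0,0,0],"grip":1},{"xyz":[0.12,0,0],"twist":[0,0,0],"grip":1},{"xyz":[0.18,0,0],"twist":[0,0,0],"grip":1},{"xyz":[0.24,0,0],"twist":[0,0,0],"grip":1}]}}

```text
clock: 15.92
position: [0.5486, -0.0251, 0.051]
ee_rot: [-0.926, 2.995, 0.002]
force: [4.3, 3.9, 7.5]
width: 0.007
```

```bash
python3 -c "
from h import *
rep()
im=arm.get_image('wrist');cv2.imwrite('pics/w10.png',im)
a=cv2.imread('pics/w9.png')
f=lambda i:cv2.resize(i[170:300,225:375],None,fx=2.6,fy=2.6,interpolation=cv2.INTER_CUBIC)
cv2.imwrite('pics/w910.png',np.hstack([f(a),f(im)]))"
```

```text
t 15.925 pos [ 0.5486 -0.0251  0.051 ] yaw -145.6 rel worm (tool mm) [-4.8  0.2 11. ] F tool [-5.8  0.8 -7.5] w 0.01 j3 -1.14
```

View pics/w910.png

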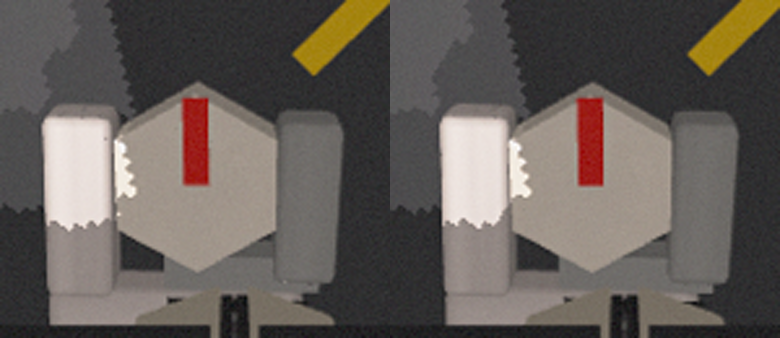

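Strokes 3 and 4 look nearly identical, so the jaw looks tight. One more stroke will confirm with numbers.

Call:
{"fn": "jog_arm", "kwargs": {"moves": [{"xyz":[0,0,-0.1],"twist":[0,0,0],"grip":1},{"xyz":[-0.24,0,-0.1],"twist":[0,0,0],"grip":1},{"xyz":[-0.24,0,-0.1],"twist":[0,0,0],"grip":1},{"xyz":[-0.24,0,-0.02],"twist":[0,0,0],"grip":1},{"xyz":[-0.24,0,0.0],"twist":[0,0,0],"grip":1}]}}

```text
clock: 16.6
position: [0.5588, -0.018, 0.0507]
ee_rot: [-0.927, 2.999, -0.001]
force: [-2.3, -1.1, 20.0]
width: 0.008
```

Call:
{"fn": "jog_arm", "kwargs": {"moves": [{"xyz":[0.06,0,0],"twist":[0,0,0],"grip":1},{"xyz":[0.12,0,0],"twist":[0,0,0],"grip":1},{"xyz":[0.18,0,0],"twist":[0,0,0],"grip":1},{"xyz":[0.24,0,0],"twist":[0,0,0],"grip":1}]}}

```text
clock: 17.1
position: [0.5485, -0.025, 0.051]
ee_rot: [-0.926, 2.995, 0.002]
force: [4.7, 3.4, 7.1]
width: 0.008
```

```bash
python3 -c "
from h import *
rep()
im=arm.get_image('wrist');cv2.imwrite('pics/w11.png',im)
for k in (8,9,10,11):
    g=cv2.cvtColor(cv2.imread(f'pics/w{k}.png'),cv2.COLOR_BGR2GRAY)[245:252].mean(0)
    d=np.diff(g);print(k,[(i+1,int(d[i])) for i in range(230,370) if abs(d[i])>9])"
```

```text
t 17.1 pos [ 0.5485 -0.025   0.051 ] yaw -145.6 rel worm (tool mm) [-4.8  0.1 11. ] F tool [-5.8  0.1 -7.1] w 0.01 j3 -1.14
8 [(240, 115), (241, 26), (242, 10), (263, -12), (264, -15), (265, -37), (266, -48), (267, -12), (269, -37), (270, -21), (271, 106), (272, 19), (273, -10), (276, 10), (332, -12), (333, -37), (356, -12), (357, -35), (358, -11)]
9 [(242, 111), (243, 37), (244, 13), (265, -9), (266, -15), (267, -34), (268, -54), (269, 23), (270, 34), (274, 10), (331, -45), (332, -12), (355, -33), (356, -24)]
10 [(241, -9), (245, 123), (246, 23), (268, -22), (269, -24), (270, -44), (271, 11), (272, 20), (276, 9), (333, -48), (334, -9), (357, -36), (358, -16)]
11 [(245, 120), (246, 24), (268, -22), (269, -25), (270, -41), (271, 15), (272, 15), (276, 12), (278, -9), (333, -47), (357, -37), (358, -17)]
```

Outer jaw width by stroke was 117, 113, 112.2, 112.2 px, so the jaw is snug. Next I'll straddle the handle at 120 mm radius to push it.

```bash
cat >> h.py <<'E'
C=np.array([.529,-.0475])
def P(deg,r=.12,z=.0375):
    a=np.radians(deg);return (*(C+r*np.array([np.cos(a),np.sin(a)])),z)
E
python3 -c "
from h import *
to(P(35.5,z=.085),215.5)"
```

```text
xyz [-1.53  -0.086 -0.558] twist [-0.005  0.035 -0.114]
```

Call:
{"fn": "jog_arm", "kwargs": {"moves": [{"xyz":[0,0,-0.56],"twist":[0,0,0],"grip":1},{"xyz":[-0.5,-0.03,-0.56],"twist":[0,0,-0.1],"grip":0.24},{"xyz":[-1.1,-0.06,-0.56],"twist":[0,0.03,-0.11],"grip":0.24},{"xyz":[-1.53,-0.09,-0.56],"twist":[0,0.03,-0.11],"grip":0.24},{"xyz":[-1.53,-0.09,-0.56],"twist":[0,0.03,-0.11],"grip":0.24}]}}

```text
clock: 17.77
position: [0.6259, 0.0221, 0.083]
ee_rot: [0.956, -2.989, 0.001]
force: [-0.1, -0.2, -1.4]
width: 0.363
```

```bash
python3 - <<'E'
from h import *
rep();s=arm.observe();im=arm.get_image("wrist");cv2.imwrite("pics/w12.png",im);c=cam("wrist",s)
g=cv2.cvtColor(im,cv2.COLOR_BGR2GRAY)
# nut+ red/yellow angles
H,S,V=cv2.split(cv2.cvtColor(im,cv2.COLOR_BGR2HSV))
def line(m,z,n):
    a=max(cents(m,20),key=lambda t:t[1]);k=cv2.connectedComponents(m.astype(np.uint8))[1]
    l=k[int(round(a[0][1])),int(round(a[0][0]))];q=np.argwhere(k==l)[:,::-1]
    w=cast(c,q,z)[:,:2];v=np.linalg.svd(w-w.mean(0),full_matrices=False)[2][0]
    v=v if v@(w.mean(0)-C)>0 else -v
    d=w.mean(0)-C;print(n,a,w.mean(0).round(4),"dir",np.degrees(np.arctan2(v[1],v[0])).round(1),"from C",np.degrees(np.arctan2(d[1],d[0])).round(1))
line(((H<6)|(H>174))&(S>100),.033,"red");line((H>20)&(H<35)&(S>120)&(V>80),.02,"yellow")
print(s["width"],proj(c,[P(35.5,.05,.033),P(35.5,.1,.033),P(35.5,0,.033)]).round(1))
for r in(160,200,240):
    d=np.diff(g[r].astype(int));print(r,[(i+1,int(d[i])) for i in range(270,370) if abs(d[i])>14])
E
```

```text
t 17.775 pos [0.6259 0.0221 0.083 ] yaw -144.5 rel worm (tool mm) [85.3  6.5 43.3] F tool [ 0.2 -0.1  1.4] w 0.36 j3 -1.13
red (array([316.52741514,  30.36031332]), np.int32(383)) [ 0.5217 -0.0521] dir -144.7 from C -148.1
yellow (array([363.25514403,   6.62962963]), np.int32(243)) [ 0.4959 -0.0406] dir 152.8 from C 168.3
0.36337747980024115 [[315.4 152.4]
 [315.3 241. ]
 [315.4  49.8]]
160 [(286, -24), (287, -16), (291, 37), (292, 39), (331, -49), (332, -22)]
200 [(290, 23), (291, 18), (328, -40), (329, -36)]
240 [(288, 15), (289, 58), (290, 20), (298, -24), (299, -48), (300, -17), (316, 81), (326, -50), (327, -25)]
```

The handle sits about 4 mm clockwise of my centre line, so I'll shift and descend around it.

Call:
{"fn": "jog_arm", "kwargs": {"moves": [{"xyz":[0,-0.06,0],"twist":[0,0,0.15],"grip":0.24},{"xyz":[0,-0.06,0.4],"twist":[0,0,0.15],"grip":0.24},{"xyz":[0,-0.06,0.75],"twist":[0,0,0.15],"grip":0.24},{"xyz":[0,-0.06,0.75],"twist":[0,0,0.15],"grip":0.24}]}}

```text
clock: 18.32
position: [0.6255, 0.0168, 0.0359]
ee_rot: [0.914, -2.997, 0.002]
force: [-0.3, 0.1, 0.8]
width: 0.381
```

```bash
python3 - <<'E'
from h import *
rep();s=arm.observe()
d=s["position"][:2]-C;print("angle",np.degrees(np.arctan2(d[1],d[0])),np.hypot(*d))
a0=np.degrees(np.arctan2(d[1],d[0]))
for k in (6,12,18,24,30):
    to(P(a0-k,.12,.0375),yaw(s)-k)
E
```

```text
t 18.325 pos [0.6255 0.0168 0.0359] yaw -146.1 rel worm (tool mm) [82.4  8.4 -3.5] F tool [ 0.2  0.2 -0.8] w 0.38 j3 -1.08
angle 33.65916709168595 0.1159845499755426
xyz [-0.055 -0.209 -0.028] twist [ 0.004 -0.046  0.6  ]
xyz [-0.021 -0.416 -0.028] twist [ 0.002 -0.046  1.2  ]
xyz [ 0.034 -0.618 -0.027] twist [-0.    -0.046  1.8  ]
xyz [ 0.11  -0.813 -0.027] twist [-0.003 -0.046  2.4  ]
xyz [ 0.206 -0.999 -0.027] twist [-0.005 -0.046  3.   ]
```

Call:
{"fn": "jog_arm", "kwargs": {"moves": [{"xyz":[-0.05,-0.209,-0.02],"twist":[0,-0.04,0.6],"grip":0.24},{"xyz":[-0.021,-0.416,-0.02],"twist":[0,-0.04,1.2],"grip":0.24},{"xyz":[0.034,-0.618,-0.02],"twist":[0,-0.04,1.8],"grip":0.24},{"xyz":[0.11,-0.813,-0.02],"twist":[0,-0.04,2.4],"grip":0.24},{"xyz":[0.206,-1.0,-0.02],"twist":[0,-0.04,3.0],"grip":0.24}]}}

```text
clock: 18.95
position: [0.6501, -0.0382, 0.0399]
ee_rot: [-0.104, 3.137, 0.002]
force: [-1.6, 2.6, -1.1]
width: 0.382
```

```bash
cat >> h.py <<'E'
def angs(im,c):
    H,S,V=cv2.split(cv2.cvtColor(im,cv2.COLOR_BGR2HSV));o={}
    for n,m,z in(("red",((H<6)|(H>174))&(S>100),.033),("yellow",(H>20)&(H<35)&(S>120)&(V>80),.02)):
        q=np.argwhere(m)[:,::-1];w=cast(c,q,z)[:,:2] if len(q) else np.zeros((0,2));w=w[np.hypot(*(w-C).T)<.07]
        if len(w)<8: print(n,"none");continue
        v=np.linalg.svd(w-w.mean(0),full_matrices=False)[2][0];d=w.mean(0)-C;v=v if v@d>0 else -v
        print(n,len(w),w.mean(0).round(4),"dir",(np.degrees(np.arctan2(v[1],v[0]))%360).round(1),"from C",(np.degrees(np.arctan2(d[1],d[0]))%360).round(1))
E
python3 - <<'E'
from h import *
rep();s=arm.observe();im=arm.get_image("wrist");cv2.imwrite("pics/w13.png",im);angs(im,cam("wrist",s))
t=arm.get_image("top");cv2.imwrite("pics/t13.png",t);angs(t,cam("top"))
d=s["position"][:2]-C;a0=np.degrees(np.arctan2(d[1],d[0]));print("angle",a0,np.hypot(*d))
for k in (4,8,12,16):
    to(P(a0-k,.12,.0375),yaw(s)-k)
E
```

```text
t 18.95 pos [ 0.6501 -0.0382  0.0399] yaw -176.2 rel worm (tool mm) [96.4 22.4 -0.3] F tool [1.4 2.7 1.1] w 0.38 j3 -0.98
red 172 [ 0.5262 -0.0474] dir 94.3 from C 178.1
yellow none
red 15 [ 0.519  -0.0504] dir 192.4 from C 196.1
yellow 33 [ 0.4815 -0.04  ] dir 169.8 from C 171.0
angle 4.397491061219275 0.1214908484277241
xyz [ 0.033 -0.112  0.041] twist [-0.004  0.019  0.399]
xyz [ 0.046 -0.251  0.041] twist [-0.004  0.019  0.799]
xyz [ 0.069 -0.388  0.041] twist [-0.003  0.019  1.199]
xyz [ 0.101 -0.524  0.041] twist [-0.002  0.019  1.599]
```

Call:
{"fn": "jog_arm", "kwargs": {"moves": [{"xyz":[0.03,-0.112,0.04],"twist":[0,0.02,0.4],"grip":0.24},{"xyz":[0.046,-0.251,0.04],"twist":[0,0.02,0.8],"grip":0.24},{"xyz":[0.065,-0.388,0.04],"twist":[0,0.02,1.2],"grip":0.24},{"xyz":[0.07,-0.4,0.04],"twist":[0,0.02,1.24],"grip":0.24}]}}

```text
clock: 19.55
position: [0.6488, -0.0616, 0.0384]
ee_rot: [0.227, 3.131, 0.003]
force: [2.3, 4.5, 2.0]
width: 0.38
```

```bash
python3 - <<'E'
from h import *
rep();s=arm.observe()
for n in("top","side"):
    t=arm.get_image(n);cv2.imwrite(f"pics/{n}14.png",t);print(n);angs(t,cam(n))
d=s["position"][:2]-C;a0=np.degrees(np.arctan2(d[1],d[0]));print("angle",a0,np.hypot(*d))
im=cv2.imread("pics/top14.png");cv2.imwrite("pics/t14v.png",cv2.resize(im[195:265,290:380],None,fx=8,fy=8,interpolation=cv2.INTER_CUBIC))
E
```

```text
t 19.55 pos [ 0.6488 -0.0616  0.0384] yaw 171.7 rel worm (tool mm) [100.9  25.   -1.7] F tool [-1.7  4.8 -2. ] w 0.38 j3 -0.94
top
red 15 [ 0.5185 -0.0488] dir 175.2 from C 187.2
yellow 40 [ 0.4828 -0.0406] dir 169.0 from C 171.5
side
red 11 [ 0.5201 -0.0484] dir 174.9 from C 185.7
yellow 33 [ 0.4843 -0.0392] dir 168.4 from C 169.5
angle -6.696728450819032 0.1205818825130624
```

View pics/t14v.png

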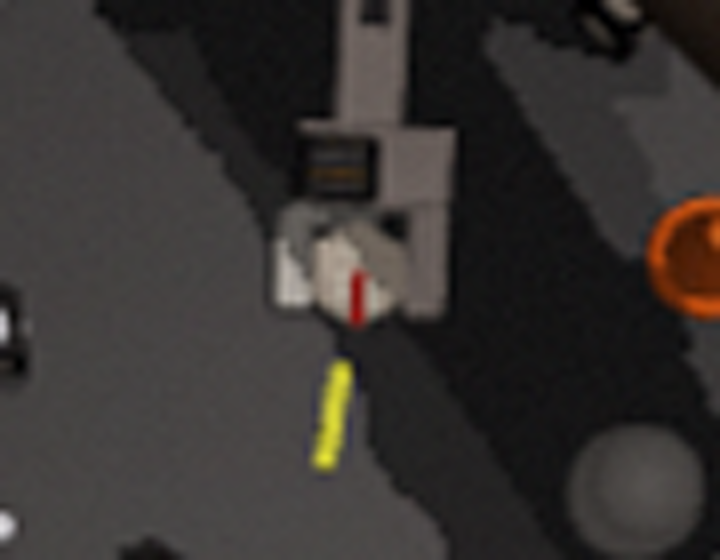

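The top view shows the red line at roughly 177°, against 169.5° for yellow. I'll push about 5° more, then look closely.

```bash
python3 - <<'E'
from h import *
s=arm.observe();y=yaw(s)
to(P(-9.2,.12,.0385),y-2);to(P(-11.7,.12,.0385),y-4)
E
```

```text
xyz [ 0.009 -0.088 -0.004] twist [0.009 0.009 0.2  ]
xyz [ 0.012 -0.175 -0.004] twist [0.009 0.009 0.4  ]
```

Call:
{"fn": "jog_arm", "kwargs": {"moves": [{"xyz":[0.009,-0.088,0],"twist":[0,0,0.2],"grip":0.24},{"xyz":[0.012,-0.175,0],"twist":[0,0,0.4],"grip":0.24},{"xyz":[0.012,-0.175,0],"twist":[0,0,0.4],"grip":0.24}]}}

```text
clock: 20.02
position: [0.6466, -0.0729, 0.038]
ee_rot: [0.338, 3.122, 0.001]
force: [3.9, 3.4, 2.4]
width: 0.381
```

Call:
{"fn": "jog_arm", "kwargs": {"moves": [{"xyz":[0,0.09,0],"twist":[0,0,0],"grip":0.24},{"xyz":[0,0.09,-0.2],"twist":[0,0,0],"grip":0.24},{"xyz":[0,0.09,-0.9],"twist":[0,0,0],"grip":0.24},{"xyz":[0.7,0.09,-1.5],"twist":[0,0,0],"grip":0.24},{"xyz":[0.7,0.09,-1.5],"twist":[0,0,0],"grip":0.24}]}}

```text
clock: 20.65
position: [0.6049, -0.058, 0.1309]
ee_rot: [0.337, 3.121, -0.002]
force: [-0.0, -0.2, -0.7]
width: 0.382
```

```bash
python3 - <<'E'
from h import *
rep();s=arm.observe();im=arm.get_image("wrist");cv2.imwrite("pics/w15.png",im);c=cam("wrist",s);angs(im,c)
g=cv2.cvtColor(im,cv2.COLOR_BGR2GRAY)
for r in(255,265,275):
    d=np.diff(g[r].astype(int));print(r,[(i+1,int(d[i])) for i in range(270,380) if abs(d[i])>14])
H,S,V=cv2.split(cv2.cvtColor(im,cv2.COLOR_BGR2HSV))
print([(a,b) for a,b in cents(((H<6)|(H>174))&(S>100),20)])
cv2.imwrite("pics/w15v.png",cv2.resize(im[0:300,200:440],None,fx=2,fy=2))
E
```

```text
t 20.65 pos [ 0.6049 -0.058   0.1309] yaw 167.7 rel worm (tool mm) [59.1 23.9 90.7] F tool [-0.  -0.2  0.7] w 0.38 j3 -1.02
red 200 [ 0.5205 -0.0459] dir 172.2 from C 169.4
yellow 566 [ 0.4833 -0.0386] dir 169.6 from C 169.0
255 [(299, 71), (300, 26), (307, -58), (308, -37), (320, 38), (321, 47), (328, -25), (329, -40), (330, -20)]
265 [(300, 69), (301, 27), (307, -58), (308, -56), (321, 102), (322, 17), (326, -18), (328, -25), (329, -61), (330, -21)]
275 [(300, 36), (301, 57), (302, 17), (308, -78), (309, -35), (321, 39), (322, 66), (326, -16), (329, -50), (330, -37)]
[(array([306.455, 122.885]), np.int32(200))]
```

```bash
python3 - <<'E'
from h import *
s=arm.observe();im=arm.get_image("wrist");cv2.imwrite("pics/w16.png",im);c=cam("wrist",s);angs(im,c);rep()
g=cv2.cvtColor(im,cv2.COLOR_BGR2GRAY).astype(int)
L=[];Rr=[]
for r in range(236,300,4):
    d=np.diff(g[r]);
    l=[i+1 for i in range(285,312) if d[i]>25];q=[i+1 for i in range(322,340) if d[i]<-25]
    print(r,l,q)
E
```

```text
red 203 [ 0.5205 -0.0459] dir 176.2 from C 169.2
yellow 569 [ 0.4834 -0.0387] dir 169.7 from C 169.0
t 20.75 pos [ 0.6059 -0.0599  0.1281] yaw 167.5 rel worm (tool mm) [60.3 25.5 88. ] F tool [-0.1  0.3  0.5] w 0.38 j3 -1.02
236 [299, 300] [329, 330]
240 [299, 300] [329, 330]
244 [300] [330]
248 [300] [330]
252 [300, 301] [330, 331]
256 [301] [330, 331]
260 [301] [330, 331]
264 [301, 304] [325, 330, 331]
268 [301, 302] [330, 331]
272 [302] [331]
276 [302, 303] [331, 332]
280 [302, 303] [331, 332]
284 [302, 303] [331, 332]
288 [303] [331]
292 [303] [329, 331, 332]
296 [303, 304] [331, 332]
```

```bash
python3 - <<'E'
from h import *
s0=arm.observe()
im=cv2.imread("pics/w16.png");s=s0;c=cam("wrist",s)
A=lambda v:(np.degrees(np.arctan2(v[1],v[0]))%360).round(2)
a=cast(c,[(314.5,236),(317.4,296)],.033)[:,:2];print("handle->mouth",A(a[0]-a[1]), cast(c,[(299.5,236),(303.5,296),(329.5,236),(331.6,296)],.033)[:,:2].round(4).tolist())
b,gr,r=[im[...,i].astype(float) for i in range(3)]
w=np.clip(r-np.maximum(gr,b)-25,0,None);w[200:]=0;w[:,:280]=0;w[:,340:]=0
# only red hue: exclude yellow/orange
w[(gr-b)>25]=0
ys,xs=np.nonzero(w);q=cast(c,np.c_[xs,ys],.033)[:,:2];ww=w[ys,xs];m=(q*ww[:,None]).sum(0)/ww.sum()
k=np.abs(q-m).max(1)<.012;q=q[k];ww=ww[k];m=(q*ww[:,None]).sum(0)/ww.sum()
Cv=((q-m)*ww[:,None]).T@(q-m)/ww.sum();ev,E=np.linalg.eigh(Cv);v=E[:,1];v=-v if v[0]>0 else v
print("red",len(q),m.round(4),A(v),np.sqrt(ev*12)*1000)
cnt=np.argwhere(np.isin(np.arange(480),range(85,165)))
rows=im[96:160:1,285:345]
for y in range(100,160,4):print(y,[int(t) for t in (r-np.maximum(gr,b))[y,292:322]])
E
```

```text
handle->mouth 170.2 [[0.5946, -0.0693], [0.6408, -0.077], [0.5992, -0.0485], [0.6453, -0.0565]]
red 224 [ 0.5207 -0.0463] 172.3 [ 4.58036195 16.41627845]
100 [-4, -2, 0, 1, -3, 0, -4, 1, -4, 0, -5, -1, -2, -1, -2, -1, 0, 0, 0, -2, -1, -2, -1, -4, -1, -4, 0, -4, -1, -1]
104 [-1, -3, -1, 0, 5, 2, 1, 0, 1, 3, -2, -2, 2, 0, -1, 1, 0, -1, 1, -2, 3, -1, 2, -3, 1, -2, 2, -3, -2, 1]
108 [-1, -1, 0, -1, -2, -1, 0, -3, 0, 1, -2, 2, 32, 42, 21, 40, 51, 60, 77, 23, -4, -3, -1, -2, -1, -1, 2, 1, -4, -2]
112 [-5, -2, -2, 1, 2, -1, -1, 1, 4, 10, 8, 21, 85, 126, 123, 131, 127, 133, 130, 50, 12, 10, 9, 10, 7, 7, -1, -2, 1, 1]
116 [-2, -3, -2, 7, 7, 13, 10, 9, 12, 10, 11, 6, 63, 116, 131, 121, 122, 130, 130, 79, 18, 7, 10, 11, 10, 10, 13, 9, 10, 11]
120 [11, 10, 11, 10, 10, 11, 8, 9, 10, 12, 12, 7, 47, 105, 131, 126, 129, 124, 127, 137, 19, 8, 9, 9, 10, 12, 14, 10, 11, 9]
124 [9, 10, 12, 11, 8, 12, 12, 12, 9, 13, 11, 8, 23, 86, 125, 128, 125, 124, 127, 130, 47, 12, 8, 12, 10, 13, 14, 11, 11, 12]
128 [12, 11, 8, 8, 9, 10, 11, 10, 12, 11, 9, 8, 5, 63, 123, 128, 128, 128, 123, 130, 74, 17, 12, 9, 9, 10, 11, 11, 10, 11]
132 [10, 8, 13, 10, 12, 10, 13, 12, 12, 8, 13, 7, 4, 47, 103, 133, 120, 127, 124, 125, 134, 20, 8, 8, 9, 12, 11, 9, 10, 12]
136 [9, 11, 12, 11, 11, 9, 12, 14, 12, 13, 9, 11, 10, 6, 5, 5, 4, 4, 7, 4, 11, 12, 12, 10, 11, 9, 13, 9, 10, 8]
140 [13, 10, 13, 14, 11, 9, 10, 8, 12, 9, 10, 8, 11, 10, 8, 11, 6, 12, 12, 8, 11, 11, 11, 11, 9, 9, 10, 9, 11, 10]
144 [11, 12, 11, 9, 11, 11, 11, 11, 6, 9, 12, 11, 10, 13, 10, 9, 11, 9, 11, 11, 11, 11, 12, 11, 10, 12, 8, 8, 11, 12]
148 [12, 10, 11, 9, 10, 10, 10, 11, 11, 12, 12, 10, 9, 9, 11, 8, 9, 11, 9, 9, 10, 12, 10, 8, 9, 12, 11, 10, 10, 13]
152 [11, 13, 11, 13, 10, 10, 10, 12, 9, 10, 10, 10, 10, 10, 12, 11, 11, 11, 11, 9, 11, 10, 11, 12, 10, 11, 11, 8, 8, 10]
156 [-1, -2, -3, 1, -3, -3, 6, 10, 10, 12, 10, 9, 12, 11, 10, 11, 8, 7, 9, 11, 11, 11, 12, 11, 11, 10, 8, 11, 7, 2]
```

Estimates: handle to mouth 170.2°, red line about 171–172°, yellow 169.65°. I'll nudge about 1.5° more.

```bash
python3 - <<'E'
from h import *
s=arm.observe();rep()
to(P(-10,.12,.09),169)
to(P(-10,.12,.0385),169)
E
```

```text
t 20.75 pos [ 0.6059 -0.0599  0.1281] yaw 167.5 rel worm (tool mm) [60.3 25.5 88. ] F tool [-0.1  0.3  0.5] w 0.38 j3 -1.02
xyz [-0.702  0.013  0.635] twist [-0.01   0.005 -0.147]
xyz [-0.701  0.014  1.493] twist [-0.01   0.005 -0.147]
```

Call:
{"fn": "jog_arm", "kwargs": {"moves": [{"xyz":[-0.7,0.013,0.2],"twist":[0,0,-0.15],"grip":0.24},{"xyz":[-0.7,0.013,0.63],"twist":[0,0,-0.15],"grip":0.24},{"xyz":[-0.7,0.013,0.63],"twist":[0,0,-0.15],"grip":0.24},{"xyz":[-0.7,0.013,0.8],"twist":[0,0,-0.15],"grip":0.24}]}}

```text
clock: 21.25
position: [0.6476, -0.0672, 0.0799]
ee_rot: [0.3, 3.126, 0.0]
force: [0.2, 0.2, 0.6]
width: 0.381
```

```bash
python3 - <<'E'
from h import *
s=arm.observe();rep()
to(P(-10,.12,.0385),169)
im=arm.get_image("wrist");g=cv2.cvtColor(im,cv2.COLOR_BGR2GRAY).astype(int);c=cam("wrist",s)
for r in(200,240,280):
    d=np.diff(g[r]);print(r,[(i+1,int(d[i])) for i in range(270,370) if abs(d[i])>20],proj(c,[P(-9.8,.09,.033),P(-9.8,.12,.033)]).round(0).tolist())
E
```

```text
t 21.25 pos [ 0.6476 -0.0672  0.0799] yaw 169.0 rel worm (tool mm) [101.9  26.1  39.8] F tool [-0.2  0.2 -0.6] w 0.38 j3 -0.97
xyz [ 0.003 -0.02   0.69 ] twist [0.001 0.004 0.003]
200 [(295, 52), (333, -29), (334, -40)] [[313.0, 223.0], [314.0, 272.0]]
240 [(296, 45), (297, 41), (306, -42), (307, -41), (324, 61), (334, -48), (335, -25)] [[313.0, 223.0], [314.0, 272.0]]
280 [(274, -24), (275, -25), (298, 55), (299, 21), (307, -33), (308, -44), (324, 35), (325, 40), (334, -45), (335, -32), (356, 36)] [[313.0, 223.0], [314.0, 272.0]]
```

Call:
{"fn": "jog_arm", "kwargs": {"moves": [{"xyz":[0,0,0.4],"twist":[0,0,0],"grip":0.24},{"xyz":[0,0,0.69],"twist":[0,0,0],"grip":0.24},{"xyz":[0,-0.08,0.69],"twist":[0,0,0.1],"grip":0.24},{"xyz":[0,-0.12,0.69],"twist":[0,0,0.2],"grip":0.24},{"xyz":[0,-0.12,0.69],"twist":[0,0,0.2],"grip":0.24}]}}

```text
clock: 21.92
position: [0.646, -0.0745, 0.0387]
ee_rot: [0.356, 3.121, -0.0]
force: [-0.7, 1.8, -0.8]
width: 0.382
```

```bash
python3 - <<'E'
from h import *
s=arm.observe();rep();d=s["position"][:2]-C;print("angle",np.degrees(np.arctan2(d[1],d[0])),np.hypot(*d))
E
```

```text
t 21.925 pos [ 0.646  -0.0745  0.0387] yaw 167.0 rel worm (tool mm) [102.9  30.   -1.4] F tool [1.  1.6 0.8] w 0.38 j3 -0.93
angle -13.016679196070454 0.12006406717071184
```

Call:
{"fn": "jog_arm", "kwargs": {"moves": [{"xyz":[0,-0.03,0],"twist":[0,0,0],"grip":0.24},{"xyz":[0,-0.03,0],"twist":[0,0,0],"grip":0.24}]}}

```text
clock: 22.18
position: [0.6458, -0.0761, 0.0387]
ee_rot: [0.355, 3.12, 0.0]
force: [1.0, 2.2, 0.6]
width: 0.385
```

```bash
python3 - <<'E'
from h import *
s=arm.observe();rep();d=s["position"][:2]-C;print("angle",np.degrees(np.arctan2(d[1],d[0])),np.hypot(*d))
E
```

```text
t 22.175 pos [ 0.6458 -0.0761  0.0387] yaw 167.0 rel worm (tool mm) [103.   31.6  -1.4] F tool [-0.5  2.4 -0.6] w 0.38 j3 -0.93
angle -13.75620211403296 0.12022425415948881
```

Call:
{"fn": "jog_arm", "kwargs": {"moves": [{"xyz":[0,0.09,0],"twist":[0,0,0],"grip":0.24},{"xyz":[0,0.09,-0.2],"twist":[0,0,0],"grip":0.24},{"xyz":[0,0.09,-0.9],"twist":[0,0,0],"grip":0.24},{"xyz":[0.7,0.09,-1.5],"twist":[0,0,0],"grip":0.24},{"xyz":[0.7,0.09,-1.5],"twist":[0,0,0],"grip":0.24}]}}

```text
clock: 22.8
position: [0.6051, -0.0602, 0.1319]
ee_rot: [0.351, 3.118, -0.001]
force: [0.3, 0.3, 0.4]
width: 0.377
```

```bash
python3 - <<'E'
from h import *
rep();s=arm.observe();im=arm.get_image("wrist");cv2.imwrite("pics/w17.png",im);c=cam("wrist",s);angs(im,c)
A=lambda v:(np.degrees(np.arctan2(v[1],v[0]))%360).round(2)
g=cv2.cvtColor(im,cv2.COLOR_BGR2GRAY).astype(int);b,gr,r=[im[...,i].astype(float) for i in range(3)]
pts=[]
for y in range(236,300,4):
    d=np.diff(g[y]);l=[i+1 for i in range(280,315) if d[i]>25];q=[i+1 for i in range(318,350) if d[i]<-25]
    if l and q: pts.append(((l[0]+q[-1])/2,y))
w=cast(c,pts,.033)[:,:2];p=np.polyfit(w[:,0],w[:,1],1);print("handle",len(pts),A((-1,-p[0])))
f=lambda n,m,z:None
red=r-np.maximum(gr,b);E=[]
for y in range(112,134):
    row=red[y,285:335];k=np.nonzero(row>60)[0]
    if 5<=len(k)<=12:E.append((285+(row[k]*k).sum()/row[k].sum(),y))
w=cast(c,E,.033)[:,:2];p=np.polyfit(w[:,0],w[:,1],1);print("red centreline",len(E),A((-1,-p[0])))
# jaw snugness: edges across the jaws at nut rows
for y in (118,126,134):
    d=np.diff(g[y]);print(y,[(i+1,int(d[i])) for i in range(240,390) if abs(d[i])>14])
E
```

```text
t 22.8 pos [ 0.6051 -0.0602  0.1319] yaw 167.2 rel worm (tool mm) [60.1 25.4 91.6] F tool [-0.2  0.3 -0.4] w 0.38 j3 -1.02
red 198 [ 0.5206 -0.0457] dir 170.8 from C 168.0
yellow 562 [ 0.4834 -0.0387] dir 169.6 from C 169.0
handle 16 169.74
red centreline 22 170.55
118 [(267, 24), (268, 61), (269, 20), (286, -41), (287, -30), (292, 16), (293, 19), (294, 32), (295, 39), (305, -43), (306, -42), (312, 42), (313, 47), (327, -33), (328, -26), (329, -23), (332, 22), (333, 29), (350, -30), (351, -28)]
126 [(267, 53), (268, 27), (269, 20), (287, 20), (306, -47), (307, -27), (313, 85), (332, -60), (350, -36), (351, -19)]
134 [(242, -34), (243, -19), (268, 71), (286, -15), (287, 15), (288, 19), (306, -49), (307, -37), (313, 34), (314, 42), (332, -32), (333, -26), (350, -26), (351, -25)]
```

The red line (170.5°), handle (169.7°) and yellow line (169.6°) agree within about 1°. The robot is clear of everything, so I'll run a last check on the bystanders and hand in.

```bash
python3 - <<'E'
from h import *
t=arm.get_image("side");a=cv2.imread("pics/side0.png")
d=cv2.absdiff(a,t).max(2);cv2.imwrite("pics/d.png",d)
def hue(im,l,h,s):
    H,S,V=cv2.split(cv2.cvtColor(im,cv2.COLOR_BGR2HSV));return [(c.round(1).tolist(),int(n)) for c,n in cents((H>=l)&(H<=h)&(S>s)&(V>90),60)]
print("cone",hue(a,5,14,160)[:4],hue(t,5,14,160)[:4])
print("small wrench diff",int((d[340:395,380:460]>60).sum()),"mouse",int((d[335:385,135:205]>60).sum()),"figurine",int((d[203:235,352:372]>60).sum()),"tape",int((d[172:198,274:308]>60).sum()),"scanner",int((d[174:200,358:408]>60).sum()))
arm.sign_off();print(arm.observe()["clock"])
E
```

```text
cone [([332.9, 212.9], 219)] [([332.9, 213.0], 220)]
small wrench diff 0 mouse 0 figurine 17 tape 385 scanner 0
the job is handed in; nothing more can be done
the job is handed in; nothing more can be done
```

I seated the large wrench round the nut with its handle in the wide gap, closed the jaw by rolling the worm, and pushed the handle about 45° clockwise. I then lifted clear and handed the job in at about 23 s of the 72 s limit.

**Last checks**
- **Alignment:** the red line was at 170.5–170.8° and the yellow line at 169.6°, so they agree to about 1°. The handle axis was at 169.7°. Rougher readings of the red line earlier had varied by a few degrees.
- **Snugness:** the outer width across the jaws stopped changing at 112.2 px over the last two worm strokes. I did not repeat that measurement after the push; the final image only roughly shows the jaws still closed on the nut.
- **Force on the worm:** at the start of strokes 2 to 5 the fingertip pressed with about 20–23 N, above the advised 5–15 N. During the drags I read 6–9 N.
- **Bystanders:** the cone, mouse, scanner and small wrench showed no change in the side view. The figurine's area changed by 17 pixels, which is minor.
- **Unclear:** the tape roll's area changed by 385 pixels. The arm or its shadow was probably in front of it, since the arm never went near it after the first picture. I did not confirm this.

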